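Pack the shortbread into the slide-top caddy

ROBOT

A 6-joint arm with a two-finger parallel gripper is mounted at the origin on the work surface. World frame = base frame: x ahead of the robot, y to its left, z up, the work surface at z = 0. Lengths are in mm, angles in rad, forces in N, time in s.
With the tool pointing down it reaches from about 275 to 1000 mm from the base axis. Payload 8.4 kg.
Tool frame: the origin (TCP) lies midway between the tips of the shut fingers; the grasp point (between the pads) lies 19 mm behind it; z points along the fingers, y is the line along which they close (so a half turn about z gives the same grasp; the last joint's range is limited). The gripper opens to 85 mm and grips with 20 to 120 N. Pads are 22 mm wide; open, the fingers measure 114 mm over their backs; the gripper's body (76 mm by 85 mm) begins 54 mm behind the grasp point. The pads swing forward as they close: fully open they stand 13 mm farther back than shut.
Start: joints at [-0.002, 0.353, 1.633, -0, 1.155, -0.002], TCP at [625.002, -0, 231.281] pointing down, gripper open.
Joint ranges: [-2.63, 2.63], [-0.92, 2.1], [0.06, 2.66], [-1.3, 4.44], [0, 2.69], [-3.02, 3.02]. Speed limits (rad/s): [2.22, 2.22, 2.79, 3.14, 3.14, 3.14].

INTERFACE

Orientations are given as [roll, pitch, yaw] about the fixed x, y, z axes, in that order (R = Rz(yaw) Ry(pitch) Rx(roll)).
In Python, from rig import telemetry, optics, r gives the robot as it stands.
- The arm moves only by the tool play_rows, never from a script. Its arguments are lists of equal length, an entry for each row: "dp": the shift along the tool's x, y, z in units of 40 mm (1.0 is 40 mm), a list of three; "rot": the turn, a rotation vector about the tool's x, y, z in units of 6 degrees (1.0 is 6 degrees), a list of three. In form: {"dp": [[tx, ty, tz], ...], "rot": [[ax, ay, az], ...]}. A call has 1 to 5 rows; each row is the pose to reach, as a shift and turn from the pose commanded when the call began, along the tool's axes at that moment; what a row does not reach only later rows make up. A row lasts 1/12 s, in which the tool goes at most 41.7 mm and 7.16 degrees, less where a joint would pass 70% of its speed; a pose out of reach is approached as far as the arm can. A call with a gripper value outside its range is refused whole. "fingers" is the opening, from 0 (shut) to 1 (fully open), set as the call begins (left out, the last holds). The fingers move at their own pace and stop on an object; "grip_force" is the grip in N (left out, the last holds). Time passes only in rows, so rows that repeat a pose let the fingers close. It gives the time, the measured TCP pose, the force, the opening and the grip force at its end, in the units of the state.
- telemetry.sense(): the state, without advancing time (a new reading comes with each control period).
- optics.grab_frame(name): name is "scene" or "side" or "wrist"; returns a dict with "color" (480x640x3 uint8, red, green, blue), "mtx" (3x3 intrinsics, pixels), "R" (3x3) and "t" (3): a world point X has camera coordinates R X + t; the wrist camera has in their place "mount" (4x4, takes a point from camera to tool coordinates, whose origin is the TCP and whose axes are the flange's). Camera axes: x right, y down, z forward; pixel columns grow to the right and rows downward; lengths in mm; the calibration is good to about 2 mm. The wrist camera is an equidistant fisheye: a pixel r from the principal point sees the ray r / f radians off the axis. A picture is of the moment at which its call begins: read the wrist's pose just before it. There is no depth.
- r.sign_off(): hands the job in; it is judged then, once.
The state is a dict: "clock": time; "qpos": joint angles; "qvel": joint speeds; "joint_efforts": joint torques, N m; "eef_pos": TCP position; "tcp_rot": TCP orientation; "contact_force": force on the tool from outside, world axes, zero at the start; "wrist_torque": the same for the moment, N m; "opening": opening from 0.0 (shut) to 1.0 (fully open); "grasp_force": force on a finger pad.
Only numpy, scipy, OpenCV 4.12 (cv2) and the standard library are available. Lean on these libraries where they do the work, as an engineer would, in place of code of your own. Each camera call takes 0.05 s, during which the arm holds its last target. There are 200 camera calls.

TASK

Put the cooled shortbread away: slide the caddy's cover fully open, then pack every shortbread finger from the wire rack into the uncovered bay as a small crib in the middle of the bay: two to a layer, lying flat, square with the bay and about one biscuit's width apart, the bottom two lying across the caddy and each further layer crosswise to the one below, an odd last one alone on top. Then slide the cover fully shut over them, leaving the mug, pepper mill and jam jar alone.

Things in the scene. Friction and masses are not known exactly. Their poses are not given: they have to be found in the camera images.
- cover (a joint): The caddy's flat sliding cover, m: 0 = fully shut over the biscuit bay, 0.172 = fully open (stop), pushed along +y of bay until it lies over the second bay. It slides level, needs about 2 N and stays where it is left; fully open, its edge is 28 mm clear of the bay.
- cover_handle (a point): Centre of the dark wooden bar handle on top of the cover. The bar is 64 mm long (x of bay), 16 mm thick (y, the sliding direction) and 24 mm tall; this point is 12 mm above the cover's top face. The cover is 164 x 152 mm (x, y), 8 mm thick, the handle at its middle; its top face is 55 mm above the work surface.
- bay (a point): Centre of the floor of the biscuit bay of the fixed light-wood caddy, 6 mm above the work surface. x: across the caddy (its short way); y: along it, the way the cover opens; z up. Bay 136 x 136 mm inside; its 8 mm walls rise 40 mm above this floor, and the cover slides just above them. Caddy 152 x 324 mm (x, y); its second bay, full of tea bags in paper envelopes, is centred 158 mm along +y.
- rack_top (a point): Centre of the top of the wire cooling rack, 18 mm above the work surface; the rack stands loose on four feet (0.5 kg), is 270 x 250 mm (its x, y), flat, with thin close wires along x that carry the biscuits like a level plate.
- bar1_c (a point): Centre of shortbread finger 1: pale golden flat bar 84 x 25 x 12 mm (its x, y, z), 25 g, all alike, pricked with fork holes on its upper (+z) face. Starts lying flat on the rack. 4 to 6 fingers are present; None for the absent ones.
- bar2_c (a point): Centre of shortbread finger 2: pale golden flat bar 84 x 25 x 12 mm (its x, y, z), 25 g, all alike, pricked with fork holes on its upper (+z) face. Starts lying flat on the rack. 4 to 6 fingers are present; None for the absent ones.
- bar3_c (a point): Centre of shortbread finger 3: pale golden flat bar 84 x 25 x 12 mm (its x, y, z), 25 g, all alike, pricked with fork holes on its upper (+z) face. Starts lying flat on the rack. 4 to 6 fingers are present; None for the absent ones.
- bar4_c (a point): Centre of shortbread finger 4: pale golden flat bar 84 x 25 x 12 mm (its x, y, z), 25 g, all alike, pricked with fork holes on its upper (+z) face. Starts lying flat on the rack. 4 to 6 fingers are present; None for the absent ones.
- bar5_c (a point): Centre of shortbread finger 5: pale golden flat bar 84 x 25 x 12 mm (its x, y, z), 25 g, all alike, pricked with fork holes on its upper (+z) face. Starts lying flat on the rack. 4 to 6 fingers are present; None for the absent ones.
- bar6_c (a point): Centre of shortbread finger 6: pale golden flat bar 84 x 25 x 12 mm (its x, y, z), 25 g, all alike, pricked with fork holes on its upper (+z) face. Starts lying flat on the rack. 4 to 6 fingers are present; None for the absent ones.
- mug: White mug, 82 mm wide, 95 mm high, handle at its +y; origin under its centre. Leave alone.
- mill: Dark wooden pepper mill, 56 mm wide, 164 mm high; origin under its centre. Leave alone.
- jam: Jam jar, 68 mm wide, 95 mm high; origin under its centre. Leave alone.
Things that resemble listed ones, but are neither listed nor needed, are in the scene too. Leave any purple or red look-alike of the part that bears bar6_c alone. Leave any black or blue look-alike of the part that bears bar4_c alone.

How it is judged:
By the outcome, as a careful person would: the job done as asked, in the order asked, and still so for the second after the job is handed in, with the robot touching nothing.
Of bar1, bar2, bar3, bar4, bar5, bar6 only 4 to 6 are there at a start; the rules pass over those that are not, and their reading is None.
At some moment in a run one of rack may be knocked a few centimetres aside while the robot is not near it.
Once in a run the grip may slacken for a moment while it holds something.
It also fails if it takes over 210 s, if anything falls off the work surface, if the arm or the gripper's body presses on something with over 40 N, if the wrist force passes 120 N, or if a joint passes its speed limit or range.

## Working session

There is one attempt and no reset: what is moved stays moved. The work goes in short steps, Python scripts to look and compute and a tool call to move; the robot and the scene stay as the last step left them, time stands still between calls to the robot, and variables do not carry over. Pictures are saved under pics/ and viewed, at most 14 in all, crops included, and the job is handed in when it is done.

Besides the shell and the picture viewer there is one more tool, called after "Request:" by a JSON object that holds its "op" and its "data", one argument or row to a line. play_rows: Moves the arm, as the interface text tells. Its arguments: {"type":"object","properties":{"dp":{"type":"array"},"rot":{"type":"array"},"fingers":{"type":"number"},"grip_force":{"type":"number"}},"required":["dp","rot"]}

```bash
ls; mkdir -p pics; python3 - <<'E'
from rig import telemetry, optics, r
import cv2
print(telemetry.sense())
for n in ["scene","side"]:
    f=optics.grab_frame(n); cv2.imwrite(f"pics/{n}0.png",f["color"][:,:,::-1]); print(n,f["mtx"],f["R"],f["t"])
f=optics.grab_frame("wrist"); cv2.imwrite("pics/wrist0.png",f["color"][:,:,::-1]); print(f["mtx"],f["mount"])
E
```

```text
pics
{'clock': 0.0, 'qpos': array([-2.44741531e-03,  3.53660533e-01,  1.63413662e+00, -6.92302946e-06,
        1.15519278e+00, -2.39188380e-03]), 'qvel': array([ 0.00015503, -0.0009235 , -0.00224987, -0.00193219,  0.00112898,
       -0.00106006]), 'joint_efforts': array([-2.03471049e-03, -6.05236173e+01, -3.42063046e+01, -2.62302356e-04,
        9.48130677e-03,  3.61521288e-06]), 'eef_pos': array([ 6.24524014e+02, -3.06387580e-02,  2.30552882e+02]), 'tcp_rot': array([-3.14019537e+00,  2.98764946e-06,  1.57074360e+00]), 'contact_force': array([-0.9981227 , -0.0904408 , -0.54115446]), 'wrist_torque': array([ 0.02115478,  0.0297762 , -0.00096231]), 'grasp_force': 0.0, 'opening': 1.0013344508551445}
scene [[505.30179119   0.         316.40216922]
 [  0.         505.30179119 247.23135181]
 [  0.           0.           1.        ]] [[ 0.83331799  0.55277894  0.00407119]
 [ 0.36652779 -0.54700005 -0.75262761]
 [-0.41380975  0.62867033 -0.65843383]] [-468.44363982 -202.71337111 1368.71129564]
side [[433.82786869   0.         326.19564398]
 [  0.         433.82786869 242.39291694]
 [  0.           0.           1.        ]] [[ 0.89694497 -0.44210598  0.00565998]
 [-0.213319   -0.44392364 -0.87030271]
 [ 0.38727863  0.77940626 -0.49248467]] [-559.72348588  173.14043533  665.402856  ]
[[371.64829954   0.         319.51150429]
 [  0.         371.64829954 238.59146972]
 [  0.           0.           1.        ]] [[ 1.68487892e-04 -9.58567699e-01 -2.84864772e-01  7.21614006e+01]
 [ 9.99999864e-01  3.01873272e-04 -4.24335017e-04  1.37893695e+00]
 [ 4.92746901e-04 -2.84864662e-01  9.58567620e-01 -1.41784748e+02]
 [ 0.00000000e+00  0.00000000e+00  0.00000000e+00  1.00000000e+00]]
```

View pics/scene0.png

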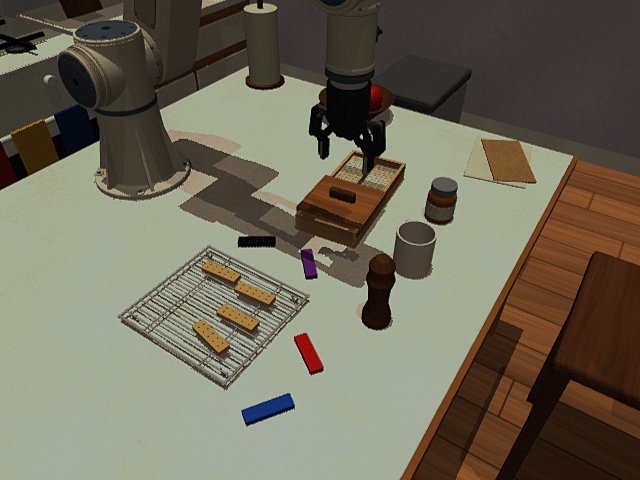

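View pics/side0.png

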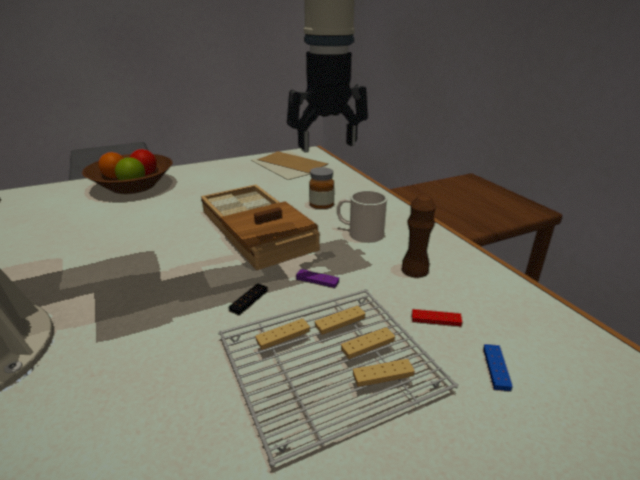

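View pics/wrist0.png

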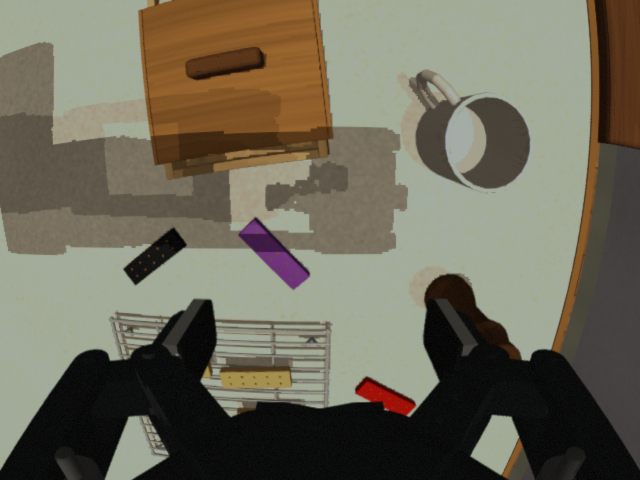

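```bash
cat > h.py <<'E'
import numpy as np, cv2
from scipy.spatial.transform import Rotation as Ro
from rig import telemetry, optics, r
def cam(name, save=None):
    s=telemetry.sense(); f=optics.grab_frame(name)
    K=f["mtx"]; img=cv2.cvtColor(f["color"],cv2.COLOR_RGB2BGR)
    if name=="wrist":
        M=np.array(f["mount"]); Rt=Ro.from_euler("xyz",s["tcp_rot"]).as_matrix()
        Rcw=Rt@M[:3,:3]; C=Rt@M[:3,3]+s["eef_pos"]
    else:
        Rcw=f["R"].T; C=-Rcw@f["t"]
    if save: cv2.imwrite(f"pics/{save}.png",img)
    return dict(img=img,K=K,R=Rcw,C=C,fish=name=="wrist")
def onplane(c,px,z):
    px=np.atleast_2d(px).astype(float)
    d=(px-[c["K"][0,2],c["K"][1,2]])/c["K"][0,0]
    if c["fish"]:
        th=np.hypot(*d.T)[:,None]; v=np.hstack([d/np.maximum(th,1e-9)*np.sin(th),np.cos(th)])
    else: v=np.hstack([d,np.ones((len(d),1))])
    w=v@c["R"].T
    return c["C"]+w*((z-c["C"][2])/w[:,2:])
def project(c,X):
    v=(np.atleast_2d(X)-c["C"])@c["R"]
    if c["fish"]:
        th=np.arctan2(np.hypot(v[:,0],v[:,1]),v[:,2]); d=v[:,:2]/np.hypot(v[:,0],v[:,1])[:,None]*th[:,None]
    else: d=v[:,:2]/v[:,2:]
    return d*c["K"][0,0]+[c["K"][0,2],c["K"][1,2]]
def blobs(c,lo,hi,z,amin=60,k=3):
    """min-area rects of colour blobs, measured on plane z: (centre xy, long, short, angle of long side deg)"""
    m=cv2.inRange(cv2.cvtColor(c["img"],cv2.COLOR_BGR2HSV),np.array(lo),np.array(hi))
    m=cv2.morphologyEx(m,cv2.MORPH_CLOSE,np.ones((k,k)))
    out=[]
    for q in cv2.findContours(m,cv2.RETR_EXTERNAL,cv2.CHAIN_APPROX_NONE)[0]:
        if cv2.contourArea(q)<amin: continue
        P=onplane(c,q[:,0],z)[:,:2].astype(np.float32)
        (x,y),(w,h),a=cv2.minAreaRect(P)
        if w<h: w,h,a=h,w,a+90
        a=(a+90)%180-90
        out.append((np.round([x,y,w,h,a],1),np.round(q[:,0].mean(0))))
    return out
E
python3 - <<'E'
from h import *
np.set_printoptions(suppress=True)
for n in ["scene","side","wrist"]:
    c=cam(n)
    hsv=cv2.cvtColor(c["img"],cv2.COLOR_BGR2HSV)
    pts={"scene":dict(bar=(238,315),handle=(343,192),cover=(325,205),rim=(330,230)),"side":dict(bar=(283,333),handle=(268,214),cover=(245,215),rim=(285,245)),"wrist":dict(bar=(255,378),handle=(225,62),cover=(225,100),rim=(240,160))}[n]
    print(n,{k:hsv[v[1]-1:v[1]+2,v[0]-1:v[0]+2].reshape(-1,3).mean(0).round() for k,v in pts.items()})
    print('bars');[print(b) for b in blobs(c,(14,70,110),(28,200,255),30)]
    print('cover');[print(b) for b in blobs(c,(5,110,50),(17,255,190),55,400)]
E
```

```text
scene {'bar': array([ 18., 164., 153.]), 'handle': array([ 10., 193.,  52.]), 'cover': array([ 12., 195.,  94.]), 'rim': array([ 15., 161.,  51.])}
bars
(array([ 545. , -329.8,   97.2,   24.5,  -12.5]), array([209., 334.]))
(array([ 563.1, -270.2,   83.8,   25.1,    2.6]), array([237., 316.]))
(array([ 548.5, -204.1,   87.3,   25. ,    4.2]), array([254., 292.]))
(array([ 450.8, -190.9,   92. ,   33. ,    4.4]), array([221., 270.]))
(array([130. ,  11.9,  85.1,  34.8,  87.6]), array([176., 177.]))
(array([554.6, 314.7, 151.8,  81.2, -83.6]), array([384., 173.]))
(array([478.9, 305.5, 150. ,  81.7, -85.6]), array([350., 166.]))
(array([803.3, 559.9, 223. , 119.5, -61.4]), array([507., 163.]))
(array([-792.2,  440.7,  421.3,  191.7,  -41.6]), array([91., 50.]))
(array([-755.6,  689.5,  309.9,   43.3,  -31.8]), array([144.,  36.]))
cover
(array([1163.6, -114.8,  114.3,   51.8,    0.2]), array([603., 408.]))
(array([1083.4,  126.9, 1027.8,  254.7,  -90. ]), array([545., 336.]))
(array([551.9, 164.8, 366.9, 179.2, -83.6]), array([354., 190.]))
(array([814.3, 520.4, 206.5, 102.2, -61.3]), 
[... 1063 characters left out ...]
 17., 142., 129.])}
bars
(array([ 931. , -392.2,   96.5,   13.8,   89.4]), array([512., 458.]))
(array([ 550.5, -200.7,   84.4,   25.8,    3.1]), array([255., 379.]))
(array([477.9,  38.9,  14.9,   7.2, -83.6]), array([168., 171.]))
(array([570. ,  49.6,  92.4,  16.5,   6.3]), array([259., 159.]))
(array([628.4,  55.8,  15.5,   7.2, -83.7]), array([322., 149.]))
(array([931.7,  34.6, 434.1,  15. ,  89.9]), array([585., 176.]))
(array([540.9, 144.5, 191.3, 143.7,  -0.2]), array([232.,  66.]))
cover
(array([958.7, 174.4, 182.8,  61.6,  87.5]), array([624.,  72.]))
(array([909.2,  36.7, 404.7,  15.3,  90. ]), array([585., 175.]))
(array([548.2, 126.9, 171.1, 162.7, -83.5]), array([235.,  85.]))
```

```bash
python3 - <<'E'
from h import *
np.set_printoptions(suppress=True,precision=1)
c=cam("wrist")
print(onplane(c,[(155,163),(330,139)],55)[:,:2], onplane(c,[(166,178),(328,153)],46)[:,:2])
print("h",onplane(c,[(225,62)],79),onplane(c,[(186,70),(264,56)],75))
s=cam("scene")
print("scene",onplane(s,[(342,188)],79), onplane(s,[(297,207),(353,232),(387,183),(338,162)],55)[:,:2])
d=cam("side"); print("side",onplane(d,[(268,210)],79))
# mug, mill, jam on plane rough
print(onplane(s,[(377,322),(412,270),(440,220)],0)[:,:2])
E
```

```text
[[476.2  49.4]
 [634.9  65.5]] [[482.5  34. ]
 [633.4  53. ]]
h [[551.2 130.6  79. ]] [[516.6 127.7  75. ]
 [582.1 134.3  75. ]]
scene [[542.6 136.8  79. ]] [[479.2  43.9]
 [632.1  37.6]
 [605.5 247. ]
 [455.  262.3]]
side [[547.2 130.3  79. ]]
[[ 777.7 -113.4]
 [ 771.    56.6]
 [ 751.5  252.9]]
```

```bash
cat >> h.py <<'E'
def plan(*wps, start=None):
    """waypoints (x,y,z,yaw deg), tool pointing down; prints the calls: dp, rot, rows. Each wp one or more calls"""
    s=telemetry.sense()
    if start is None:
        R=Ro.from_euler("xyz",s["tcp_rot"]); p=s["eef_pos"]
    else: p=np.array(start[:3],float); R=Ro.from_euler("xyz",[np.pi,0,np.radians(start[3])])
    for w in wps:
        T=Ro.from_euler("xyz",[np.pi,0,np.radians(w[3])]); q=np.array(w[:3],float)
        ang=np.degrees((R.inv()*T).magnitude()); dist=np.linalg.norm(q-p)
        n=int(max(1,np.ceil(max(ang/35,dist/200))))
        p0=p; rv=(R.inv()*T).as_rotvec(); R0=R
        for i in range(n):
            pi=p0+(q-p0)*(i+1)/n; Ri=R0*Ro.from_rotvec(rv*(i+1)/n)
            dp=R.inv().apply(pi-p)/40; rt=np.degrees((R.inv()*Ri).as_rotvec())/6
            rows=int(np.ceil(max(np.linalg.norm(dp)*40/41,np.linalg.norm(rt)*6/7.1)))
            print("dp",dp.round(2).tolist(),"rot",rt.round(2).tolist(),"rows>=",rows)
            p,R=pi,Ri
def st():
    s=telemetry.sense()
    print(round(s["clock"],2),"p",s["eef_pos"].round(1),"rpy",np.degrees(s["tcp_rot"]).round(1),"F",s["contact_force"].round(1),"open",round(s["opening"],3),"gf",round(s["grasp_force"],1),"j6",s["qpos"].round(2))
E
python3 -c "
from h import *
plan((548,132,170,6.4))"
```

```text
dp [1.1, -0.64, 0.51] rot [-0.0, 0.0, 4.64] rows>= 4
dp [0.67, -1.08, 0.51] rot [-0.0, 0.0, 4.64] rows>= 4
dp [0.09, -1.27, 0.51] rot [-0.0, 0.0, 4.64] rows>= 4
```

Request:
{"op": "play_rows", "data": {
  "dp": [
    [1.1,-0.64,0.51],
    [1.1,-0.64,0.51],
    [1.1,-0.64,0.51],
    [1.1,-0.64,0.51],
    [1.1,-0.64,0.51]
  ],
  "rot": [
    [0,0,4.64],
    [0,0,4.64],
    [0,0,4.64],
    [0,0,4.64],
    [0,0,4.64]
  ],
  "fingers": 0.7,
  "grip_force": 40
}}

```text
clock: 0.87
eef_pos: [599.2, 44.3, 210.8]
tcp_rot: [-3.141, 0.0, 1.08]
contact_force: [0.0, -0.1, -0.6]
opening: 0.699
grasp_force: 0.0
```

Request:
{"op": "play_rows", "data": {
  "dp": [
    [0.67,-1.08,0.51],
    [0.67,-1.08,0.51],
    [0.67,-1.08,0.51],
    [0.67,-1.08,0.51],
    [0.67,-1.08,0.51]
  ],
  "rot": [
    [0,0,4.64],
    [0,0,4.64],
    [0,0,4.64],
    [0,0,4.64],
    [0,0,4.64]
  ]
}}

```text
clock: 1.28
eef_pos: [573.7, 88.1, 190.5]
tcp_rot: [3.142, -0.0, 0.598]
contact_force: [0.6, 0.6, -0.9]
opening: 0.702
grasp_force: 0.0
```

Request:
{"op": "play_rows", "data": {
  "dp": [
    [0.09,-1.27,0.51],
    [0.09,-1.27,0.51],
    [0.09,-1.27,0.51],
    [0.09,-1.27,0.51],
    [0.09,-1.27,0.51]
  ],
  "rot": [
    [0,0,4.64],
    [0,0,4.64],
    [0,0,4.64],
    [0,0,4.64],
    [0,0,4.64]
  ]
}}

```text
clock: 1.7
eef_pos: [548.2, 132.0, 170.2]
tcp_rot: [-3.142, -0.0, 0.114]
contact_force: [0.6, 0.5, 0.0]
opening: 0.703
grasp_force: 0.0
```

```bash
python3 -c "
from h import *
st(); c=cam('wrist','w1'); st()"
```

```text
1.7 p [548.2 132.  170.2] rpy [-180.    -0.     6.6] F [0.6 0.5 0. ] open 0.703 gf 0.0 j6 [ 0.23  0.33  1.82 -0.    0.99  1.69]
1.75 p [548.3 131.8 170.2] rpy [180.   -0.    6.9] F [-0.3 -0.7  0.7] open 0.699 gf 0.0 j6 [ 0.23  0.33  1.82 -0.    0.99  1.68]
```

View pics/w1.png

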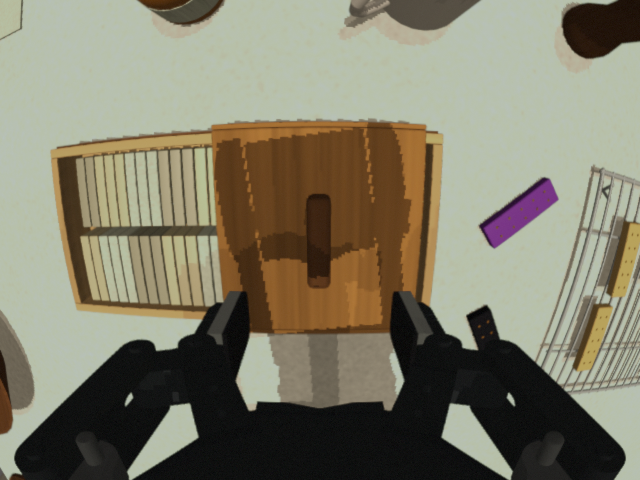

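```bash
cat >> h.py <<'E'
def rectfit(c,roi,lo,hi,z,amin=150,k=3):
    x0,y0,x1,y1=roi; im=c["img"].copy(); m=np.zeros(im.shape[:2],np.uint8); m[y0:y1,x0:x1]=1
    d=dict(c); d["img"]=im*m[:,:,None]
    return blobs(d,lo,hi,z,amin,k)
E
python3 -c "
from h import *
np.set_printoptions(suppress=True,precision=1)
c=cam('wrist')
hsv=cv2.cvtColor(c['img'],cv2.COLOR_BGR2HSV); print(hsv[240,295:345:4].tolist())
print(rectfit(c,(297,185,340,297),(5,100,5),(14,255,72),79))
P=onplane(c,[(52,151),(79,313),(442,133),(432,328)],46)[:,:2]; print(P, np.linalg.norm(P[0]-P[1]),np.linalg.norm(P[0]-P[2]))
print(project(c,[[548,132,79]]), onplane(c,[(318,194),(318,288),(318,241)],79))
"
```

```text
[[14, 178, 73], [15, 180, 68], [14, 177, 72], [11, 164, 45], [14, 182, 59], [13, 170, 63], [12, 165, 62], [13, 180, 61], [14, 176, 55], [15, 184, 100], [15, 183, 103], [15, 178, 103], [15, 185, 105]]
[(array([551.7, 135.7,  60.4,  22. ,   6.9]), array([316., 241.]))]
[[593.4 367.8]
 [442.  349.7]
 [633.8  51.3]
 [475.8  26.2]] 152.47780426060982 319.03678077438997
[[318.4 245.5]] [[582.  136.3  79. ]
 [517.6 128.6  79. ]
 [551.1 132.6  79. ]]
```

```bash
python3 -c "
from h import *
plan((550.5,132.6,60,6.8))"
```

```text
dp [0.05, -0.02, 2.76] rot [-0.0, -0.0, 0.02] rows>= 3
```

Request:
{"op": "play_rows", "data": {
  "dp": [
    [0.05,-0.02,1],
    [0.05,-0.02,2],
    [0.05,-0.02,2.5],
    [0.05,-0.02,2.75],
    [0.05,-0.02,2.75]
  ],
  "rot": [
    [0,0,0],
    [0,0,0],
    [0,0,0],
    [0,0,0],
    [0,0,0]
  ]
}}

```text
clock: 2.22
eef_pos: [548.7, 132.3, 58.1]
tcp_rot: [3.141, 0.004, 0.117]
contact_force: [-0.6, -0.4, 0.3]
opening: 0.7
grasp_force: 0.0
```

Request:
{"op": "play_rows", "data": {
  "dp": [
    [0,0,0],
    [0,0,0],
    [0,0,0],
    [0,0,0],
    [0,0,0]
  ],
  "rot": [
    [0,0,0],
    [0,0,0],
    [0,0,0],
    [0,0,0],
    [0,0,0]
  ],
  "fingers": 0,
  "grip_force": 30
}}

```text
clock: 2.63
eef_pos: [551.1, 133.1, 61.8]
tcp_rot: [-3.141, -0.003, 0.114]
contact_force: [-0.5, -0.3, 5.4]
opening: 0.18
grasp_force: 30.5
```

```bash
python3 -c "
from h import *
st()
import math
a=math.radians(96.8); p=telemetry.sense()['eef_pos']
for d in (140,155): plan((p[0]+d*math.cos(a),p[1]+d*math.sin(a),p[2],6.8))"
```

```text
2.63 p [551.1 133.1  61.8] rpy [-180.    -0.2    6.5] F [-0.5 -0.3  5.4] open 0.18 gf 30.5 j6 [ 0.23  0.48  1.89 -0.    0.77  1.69]
dp [-0.02, -3.5, 0.0] rot [-0.0, -0.03, -0.05] rows>= 4
dp [-0.02, -3.87, 0.0] rot [-0.0, -0.03, -0.05] rows>= 4
```

Request:
{"op": "play_rows", "data": {
  "dp": [
    [0,-0.3,-0.04],
    [0,-1,-0.04],
    [0,-1.8,-0.04],
    [0,-2.6,-0.04],
    [0,-3.3,-0.04]
  ],
  "rot": [
    [0,0,0],
    [0,0,0],
    [0,0,0],
    [0,0,0],
    [0,0,0]
  ]
}}

```text
clock: 3.05
eef_pos: [536.0, 265.4, 61.9]
tcp_rot: [-3.142, -0.003, 0.114]
contact_force: [9.2, -2.0, -12.8]
opening: 0.177
grasp_force: 32.6
```

Request:
{"op": "play_rows", "data": {
  "dp": [
    [0,-0.1,0],
    [0,-0.2,0],
    [0,-0.3,0],
    [0,-0.4,0],
    [0,-0.4,0]
  ],
  "rot": [
    [0,0,0],
    [0,0,0],
    [0,0,0],
    [0,0,0],
    [0,0,0]
  ]
}}

```text
clock: 3.47
eef_pos: [534.3, 280.9, 61.9]
tcp_rot: [-3.141, -0.003, 0.114]
contact_force: [5.5, 1.6, -10.4]
opening: 0.178
grasp_force: 32.9
```

Request:
{"op": "play_rows", "data": {
  "dp": [
    [0,-0.05,0],
    [0,-0.1,0],
    [0,-0.15,0],
    [0,-0.15,0],
    [0,-0.15,0]
  ],
  "rot": [
    [0,0,0],
    [0,0,0],
    [0,0,0],
    [0,0,0],
    [0,0,0]
  ]
}}

```text
clock: 3.88
eef_pos: [533.7, 286.3, 61.9]
tcp_rot: [-3.141, -0.003, 0.114]
contact_force: [5.2, 2.5, -11.3]
opening: 0.177
grasp_force: 32.8
```

Request:
{"op": "play_rows", "data": {
  "dp": [
    [0,-0.04,0.02],
    [0,-0.08,0.02],
    [0,-0.12,0.02],
    [0,-0.12,0.02],
    [0,-0.12,0.02]
  ],
  "rot": [
    [0,0,0],
    [0,0,0],
    [0,0,0],
    [0,0,0],
    [0,0,0]
  ]
}}

```text
clock: 4.3
eef_pos: [533.4, 288.5, 61.8]
tcp_rot: [3.138, -0.002, 0.114]
contact_force: [7.3, -15.1, 2.4]
opening: 0.179
grasp_force: 34.6
```

```bash
python3 -c "
from h import *
st()"
```

```text
4.3 p [533.4 288.5  61.8] rpy [ 1.798e+02 -1.000e-01  6.600e+00] F [  7.3 -15.1   2.4] open 0.179 gf 34.6 j6 [ 0.5   0.53  1.8  -0.    0.82  1.96]
```

Request:
{"op": "play_rows", "data": {
  "dp": [
    [0,0,0],
    [0,0,0],
    [0,0,-0.5],
    [0,0,-1.5],
    [0,0,-2.5]
  ],
  "rot": [
    [0,0,0],
    [0,0,0],
    [0,0,0],
    [0,0,0],
    [0,0,0]
  ],
  "fingers": 0.6
}}

```text
clock: 4.72
eef_pos: [530.6, 290.4, 161.0]
tcp_rot: [3.141, 0.003, 0.113]
contact_force: [0.7, 0.8, -0.5]
opening: 0.599
grasp_force: 0.0
```

Request:
{"op": "play_rows", "data": {
  "dp": [
    [0,1,0],
    [0,2,0],
    [0,3,0],
    [0,4,0],
    [0,4.25,0]
  ],
  "rot": [
    [0,0,0],
    [0,0,0],
    [0,0,0],
    [0,0,0],
    [0,0,0]
  ]
}}

```text
clock: 5.13
eef_pos: [551.1, 117.8, 161.4]
tcp_rot: [3.141, -0.0, 0.112]
contact_force: [1.8, 0.2, 0.8]
opening: 0.6
grasp_force: 0.0
```

```bash
python3 -c "
from h import *
st(); c=cam('wrist','w2'); st()
cam('scene','s2')"
```

```text
5.13 p [551.1 117.8 161.4] rpy [179.9  -0.    6.4] F [1.8 0.2 0.8] open 0.6 gf 0.0 j6 [ 0.21  0.34  1.83 -0.    0.97  1.67]
5.18 p [551.3 118.1 161.4] rpy [180.   -0.    6.3] F [ 0.4 -0.7 -1.1] open 0.603 gf 0.0 j6 [ 0.21  0.34  1.83 -0.    0.97  1.67]
```

View pics/w2.png

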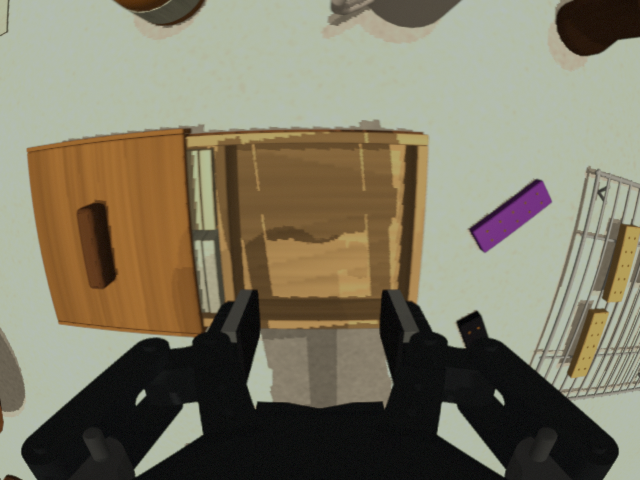

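```bash
python3 -c "
from h import *
np.set_printoptions(suppress=True,precision=1)
c=cam('wrist'); hsv=cv2.cvtColor(c['img'],cv2.COLOR_BGR2HSV)
for col in (280,340,370): print(col,'top',[(r,hsv[r,col,1:].tolist()) for r in range(122,154,3)]);print('bot',[(r,hsv[r,col,1:].tolist()) for r in range(288,340,3)])
for row in (200,): print([(q,hsv[row,q,1:].tolist()) for q in range(390,440,3)])
P=onplane(c,[(340,131),(340,329),(427,230)],46)[:,:2]; a=np.radians(6.5)
ex=np.array([np.cos(a),np.sin(a)]); ey=np.array([-ex[1],ex[0]])
print(P,P@ex,P@ey,'mid x',(P[0]+P[1])@ex/2,'pred',np.array([552.9,117.6])@ex,np.array([552.9,117.6])@ey-76)
"
```

```text
280 top [(122, [26, 188]), (125, [22, 189]), (128, [46, 140]), (131, [161, 114]), (134, [116, 178]), (137, [118, 169]), (140, [139, 130]), (143, [144, 117]), (146, [145, 100]), (149, [146, 103]), (152, [140, 133])]
bot [(288, [135, 166]), (291, [134, 167]), (294, [134, 169]), (297, [142, 117]), (300, [144, 76]), (303, [144, 78]), (306, [144, 78]), (309, [145, 81]), (312, [144, 83]), (315, [141, 78]), (318, [141, 78]), (321, [138, 135]), (324, [133, 177]), (327, [133, 177]), (330, [67, 110]), (333, [54, 109]), (336, [57, 108]), (339, [53, 126])]
340 top [(122, [20, 188]), (125, [19, 188]), (128, [47, 137]), (131, [159, 72]), (134, [140, 129]), (137, [138, 133]), (140, [142, 133]), (143, [139, 108]), (146, [144, 101]), (149, [141, 114]), (152, [140, 133])]
bot [(288, [123, 178]), (291, [128, 175]), (294, [134, 169]), (297, [141, 130]), (300, [149, 77]), (303, [137, 78]), (306, [148, 81]), (309, [142, 81]), (312, [144, 85]), (315, [151, 76]), (318, [142, 81]), (321, [141, 143]), (324, [133, 175]), (327, [141, 103]), (330, [56, 127]), (333, [53, 130]), (336, [54, 132]), (339, [54, 133])]
[... 318 characters left out ...]
, [145, 86]), (306, [143, 84]), (309, [144, 85]), (312, [144, 87]), (315, [143, 82]), (318, [144, 87]), (321, [126, 174]), (324, [138, 137]), (327, [139, 130]), (330, [53, 134]), (333, [53, 139]), (336, [53, 135]), (339, [53, 135])]
[(390, [137, 121]), (393, [139, 121]), (396, [133, 138]), (399, [128, 175]), (402, [136, 167]), (405, [141, 78]), (408, [139, 64]), (411, [146, 61]), (414, [147, 59]), (417, [140, 122]), (420, [125, 180]), (423, [125, 180]), (426, [116, 178]), (429, [26, 187]), (432, [27, 188]), (435, [22, 188]), (438, [18, 189])]
[[626.4 113.9]
 [475.9  94.9]
 [564.   41.3]] [635.3 483.5 565. ] [ 42.3  40.4 -22.8] mid x 559.4120112646167 pred 562.6585769426911 -21.74600666470895
```

Request:
{"op": "play_rows", "data": {
  "dp": [
    [0,1,0],
    [0,2,0],
    [0,3,0],
    [0,4,0],
    [0,4.5,0]
  ],
  "rot": [
    [0,0,0.1],
    [0,0,0.2],
    [0,0,0.3],
    [0,0,0.4],
    [0,0,0.5]
  ]
}}

```text
clock: 5.7
eef_pos: [572.3, -58.8, 161.1]
tcp_rot: [3.141, -0.001, 0.061]
contact_force: [-0.5, 0.5, 0.6]
opening: 0.6
grasp_force: 0.0
```

Request:
{"op": "play_rows", "data": {
  "dp": [
    [-0.2,1,0],
    [-0.4,2,0],
    [-0.6,3,0],
    [-0.8,4,0],
    [-0.8,4,0]
  ],
  "rot": [
    [0,0,0],
    [0,0,0],
    [0,0,0],
    [0,0,0],
    [0,0,0]
  ]
}}

```text
clock: 6.12
eef_pos: [549.5, -223.2, 161.2]
tcp_rot: [3.139, -0.001, 0.059]
contact_force: [0.7, 1.1, 0.3]
opening: 0.598
grasp_force: 0.0
```

```bash
python3 -c "
from h import *
st(); c=cam('wrist','w3')
[print(b) for b in blobs(c,(14,70,110),(28,200,255),30,300) ]
for n in ('scene','side'):
  [print(n,b) for b in blobs(cam(n),(14,70,110),(28,200,255),30,100) if b[0][1]<-100]
"
```

```text
6.12 p [ 549.5 -223.2  161.2] rpy [ 1.799e+02 -1.000e-01  3.400e+00] F [0.7 1.1 0.3] open 0.598 gf 0.0 j6 [-0.39  0.38  1.77 -0.    0.99  1.13]
(array([ 478.6, -190.8,   34.7,   24.7,    4.1]), array([276., 307.]))
(array([ 551.3, -329.1,   83.7,   25.8,  -12.2]), array([451., 233.]))
(array([ 550.3, -201.4,   82.5,   25.9,    3.7]), array([288., 227.]))
(array([ 563.1, -268.2,   83.3,   23.7,    1.8]), array([379., 214.]))
(array([549.9,  94.3, 160.8,  76. ,   6.5]), array([ 15., 221.]))
scene (array([ 550.9, -331.1,   85.1,   24.6,  -12.5]), array([211., 335.]))
side (array([ 549.1, -331.4,   84.9,   28.5,  -13. ]), array([383., 370.]))
side (array([ 536.8, -271.9,   36.2,   25.4,    1.6]), array([354., 346.]))
side (array([ 477.7, -192.7,   34. ,   26.6,    4.1]), array([298., 326.]))
side (array([ 517.2, -205.4,   32.3,   26.8,    1.6]), array([323., 323.]))
side (array([ 912.9, -224.8,  479.3,   12.4,   90. ]), array([538., 285.]))
```

View pics/w3.png

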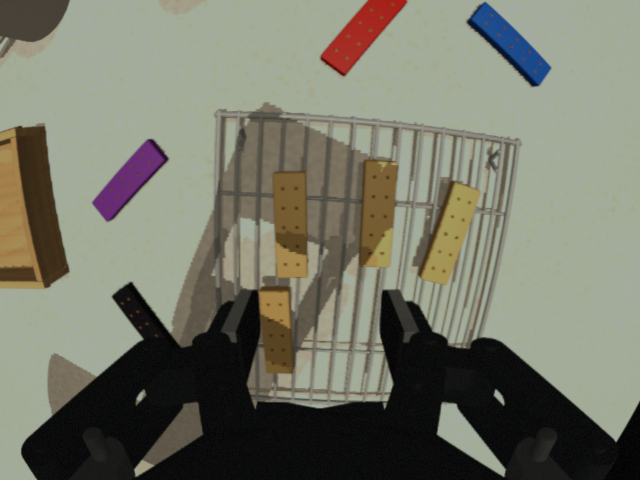

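```bash
python3 -c "
from h import *
plan((550,-202.3,60,3.8),(550,-202.3,19.5,3.8))"
```

```text
dp [0.03, -0.38, 2.52] rot [-0.01, 0.0, -0.05] rows>= 3
dp [-0.0, -0.0, 1.01] rot [-0.0, -0.0, -0.0] rows>= 1
```

```bash
python3 -c "
from h import *
st(); c=cam('wrist')
[print(b) for b in blobs(c,(14,70,110),(28,200,255),30,300) if b[0][1]<-100]
s=cam('scene');[print(b) for b in blobs(s,(14,70,60),(28,220,255),30,100) if b[0][1]<-100]
st();plan((550,-203,60,3.8),(550,-203,19.5,3.8))"
```

```text
6.27 p [ 549.8 -217.7  160.8] rpy [-180.     0.     3.5] F [ 0.2 -0.7 -0.3] open 0.599 gf 0.0 j6 [-0.38  0.38  1.77  0.    0.99  1.13]
(array([ 478.8, -191.1,   33.7,   25.1,    4.2]), array([283., 308.]))
(array([ 525.4, -203.4,   33.2,   25. ,    3.3]), array([296., 261.]))
(array([ 551.2, -329.5,   83.8,   25.4,  -12.2]), array([458., 235.]))
(array([ 567.6, -200.6,   48. ,   25.3,    2.3]), array([298., 203.]))
(array([ 563.3, -268.5,   83.9,   24.5,    1.2]), array([387., 216.]))
(array([ 570.2, -341.5,  128.3,   42.8,  -15.9]), array([217., 346.]))
6.37 p [ 549.8 -216.9  160.8] rpy [-180.     0.     3.6] F [-0.1  0.6  0.4] open 0.599 gf 0.0 j6 [-0.38  0.38  1.77  0.    0.99  1.13]
dp [0.03, -0.34, 2.52] rot [-0.01, 0.0, -0.04] rows>= 3
dp [-0.0, -0.0, 1.01] rot [-0.0, -0.0, -0.0] rows>= 1
```

Request:
{"op": "play_rows", "data": {
  "dp": [
    [0.02,-0.36,1],
    [0.02,-0.36,2],
    [0.02,-0.36,2.9],
    [0.02,-0.36,3.2],
    [0.02,-0.36,3.4]
  ],
  "rot": [
    [0,0,0],
    [0,0,0],
    [0,0,0],
    [0,0,0],
    [0,0,0]
  ]
}}

```text
clock: 6.78
eef_pos: [548.3, -202.4, 23.0]
tcp_rot: [-3.14, 0.003, 0.063]
contact_force: [0.4, -0.6, 0.6]
opening: 0.599
grasp_force: 0.0
```

Request:
{"op": "play_rows", "data": {
  "dp": [
    [0,0,0.1],
    [0,0,0.13],
    [0,0,0.13],
    [0,0,0.13]
  ],
  "rot": [
    [0,0,0],
    [0,0,0],
    [0,0,0],
    [0,0,0]
  ]
}}

```text
clock: 7.12
eef_pos: [550.4, -204.7, 21.3]
tcp_rot: [3.141, -0.002, 0.061]
contact_force: [0.3, 0.1, 0.5]
opening: 0.597
grasp_force: 0.0
```

Request:
{"op": "play_rows", "data": {
  "dp": [
    [0,0,0],
    [0,0,0],
    [0,0,0],
    [0,0,0],
    [0,0,0]
  ],
  "rot": [
    [0,0,0],
    [0,0,0],
    [0,0,0],
    [0,0,0],
    [0,0,0]
  ],
  "fingers": 0,
  "grip_force": 40
}}

```text
clock: 7.53
eef_pos: [549.8, -204.6, 20.8]
tcp_rot: [3.141, -0.001, 0.061]
contact_force: [-0.9, 0.6, 8.0]
opening: 0.28
grasp_force: 39.3
```

```bash
python3 -c "
from h import *
st()"
```

```text
7.53 p [ 549.8 -204.6   20.8] rpy [ 1.8e+02 -1.0e-01  3.5e+00] F [-0.9  0.6  8. ] open 0.28 gf 39.3 j6 [-0.36  0.57  1.86  0.    0.72  1.15]
```

Request:
{"op": "play_rows", "data": {
  "dp": [
    [0,0,-0.3],
    [0,0,-1],
    [0,0,-1.9],
    [0,0,-2.4],
    [0,0,-2.4]
  ],
  "rot": [
    [0,0,0],
    [0,0,0],
    [0,0,0],
    [0,0,0],
    [0,0,0]
  ]
}}

```text
clock: 7.95
eef_pos: [552.1, -205.5, 121.3]
tcp_rot: [3.138, -0.007, 0.061]
contact_force: [0.7, 0.3, -0.7]
opening: 0.275
grasp_force: 39.6
```

```bash
python3 -c "
from h import *
st(); plan((547.5,141.9,116,6.5))"
```

```text
7.95 p [ 552.1 -205.5  121.3] rpy [179.8  -0.4   3.5] F [ 0.7  0.3 -0.7] open 0.275 gf 39.6 j6 [-0.36  0.42  1.81 -0.    0.9   1.15]
dp [0.2, -4.34, 0.05] rot [0.02, -0.03, -0.25] rows>= 5
dp [0.32, -4.33, 0.06] rot [0.02, -0.03, -0.25] rows>= 5
```

Request:
{"op": "play_rows", "data": {
  "dp": [
    [0.04,-0.6,0],
    [0.1,-1.5,0],
    [0.15,-2.5,0],
    [0.2,-3.5,0],
    [0.24,-4.33,0]
  ],
  "rot": [
    [0,0,-0.05],
    [0,0,-0.1],
    [0,0,-0.15],
    [0,0,-0.2],
    [0,0,-0.25]
  ]
}}

```text
clock: 8.37
eef_pos: [547.5, -28.8, 115.8]
tcp_rot: [-3.141, 0.0, 0.087]
contact_force: [0.9, 0.2, -0.8]
opening: 0.277
grasp_force: 39.7
```

Request:
{"op": "play_rows", "data": {
  "dp": [
    [0.07,-1,0],
    [0.14,-2,0],
    [0.21,-3,0],
    [0.28,-3.8,0],
    [0.34,-4.33,0]
  ],
  "rot": [
    [0,0,-0.05],
    [0,0,-0.1],
    [0,0,-0.15],
    [0,0,-0.2],
    [0,0,-0.25]
  ]
}}

```text
clock: 8.78
eef_pos: [546.2, 145.8, 115.9]
tcp_rot: [-3.141, -0.0, 0.115]
contact_force: [-0.7, 0.9, 0.5]
opening: 0.276
grasp_force: 39.7
```

Request:
{"op": "play_rows", "data": {
  "dp": [
    [0,0,0],
    [0,0,0],
    [0,0,0]
  ],
  "rot": [
    [0,0,0],
    [0,0,0],
    [0,0,0]
  ]
}}

```text
clock: 9.03
eef_pos: [546.4, 142.3, 115.6]
tcp_rot: [3.141, 0.001, 0.113]
contact_force: [0.3, 0.0, -0.7]
opening: 0.279
grasp_force: 39.7
```

```bash
python3 -c "
from h import *
st(); plan((547.5,141.9,30,6.5),(547.5,141.9,10,6.5))"
```

```text
9.03 p [546.4 142.3 115.6] rpy [180.    0.    6.5] F [ 0.3  0.  -0.7] open 0.279 gf 39.7 j6 [ 0.25  0.4   1.86 -0.    0.88  1.71]
dp [0.03, 0.01, 2.14] rot [0.0, 0.01, -0.0] rows>= 3
dp [0.0, -0.0, 0.5] rot [0.0, 0.0, 0.0] rows>= 1
```

Request:
{"op": "play_rows", "data": {
  "dp": [
    [0.03,0.01,0.7],
    [0.03,0.01,1.5],
    [0.03,0.01,2.1],
    [0.03,0.01,2.4],
    [0.03,0.01,2.5]
  ],
  "rot": [
    [0,0,0],
    [0,0,0],
    [0,0,0],
    [0,0,0],
    [0,0,0]
  ]
}}

```text
clock: 9.45
eef_pos: [546.6, 141.1, 13.7]
tcp_rot: [3.141, 0.004, 0.112]
contact_force: [-0.1, -0.6, 0.3]
opening: 0.275
grasp_force: 39.7
```

Request:
{"op": "play_rows", "data": {
  "dp": [
    [0,0,0.06],
    [0,0,0.1],
    [0,0,0.14],
    [0,0,0.16],
    [0,0,0.16]
  ],
  "rot": [
    [0,0,0],
    [0,0,0],
    [0,0,0],
    [0,0,0],
    [0,0,0]
  ]
}}

```text
clock: 9.87
eef_pos: [548.6, 142.7, 10.0]
tcp_rot: [-3.141, -0.001, 0.113]
contact_force: [-0.2, -0.1, 0.5]
opening: 0.275
grasp_force: 39.7
```

Request:
{"op": "play_rows", "data": {
  "dp": [
    [0,0,0.02],
    [0,0,0.04],
    [0,0,0.05],
    [0,0,0.05]
  ],
  "rot": [
    [0,0,0],
    [0,0,0],
    [0,0,0],
    [0,0,0]
  ]
}}

```text
clock: 10.2
eef_pos: [548.5, 142.8, 8.8]
tcp_rot: [-3.141, -0.001, 0.113]
contact_force: [-4.6, -1.3, 16.0]
opening: 0.273
grasp_force: 41.5
```

Request:
{"op": "play_rows", "data": {
  "dp": [
    [0,0,-0.02],
    [0,0,-0.02]
  ],
  "rot": [
    [0,0,0],
    [0,0,0]
  ]
}}

```text
clock: 10.37
eef_pos: [548.5, 142.8, 8.8]
tcp_rot: [-3.141, -0.001, 0.113]
contact_force: [-2.4, -0.3, 9.5]
opening: 0.279
grasp_force: 40.7
```

Request:
{"op": "play_rows", "data": {
  "dp": [
    [0,0,0],
    [0,0,0],
    [0,0,0]
  ],
  "rot": [
    [0,0,0],
    [0,0,0],
    [0,0,0]
  ],
  "fingers": 0.42
}}

```text
clock: 10.62
eef_pos: [547.9, 142.6, 7.9]
tcp_rot: [3.142, 0.0, 0.113]
contact_force: [-0.4, -0.4, 0.1]
opening: 0.425
grasp_force: 0.0
```

Request:
{"op": "play_rows", "data": {
  "dp": [
    [0,0,-0.3],
    [0,0,-1.2],
    [0,0,-2.2],
    [0,0,-3.2],
    [0,0,-3.7]
  ],
  "rot": [
    [0,0,0],
    [0,0,0],
    [0,0,0],
    [0,0,0],
    [0,0,0]
  ]
}}

```text
clock: 11.03
eef_pos: [549.8, 143.0, 161.4]
tcp_rot: [-3.141, -0.005, 0.113]
contact_force: [0.3, 0.2, 0.7]
opening: 0.421
grasp_force: 0.0
```

Request:
{"op": "play_rows", "data": {
  "dp": [
    [0,0,0],
    [0,0,0]
  ],
  "rot": [
    [0,0,0],
    [0,0,0]
  ],
  "fingers": 0.55
}}

```text
clock: 11.2
eef_pos: [548.9, 142.8, 158.0]
tcp_rot: [-3.141, -0.003, 0.113]
contact_force: [0.4, 0.0, -1.0]
opening: 0.551
grasp_force: 0.0
```

```bash
cat >> h.py <<'E'
def bars(c,z,**k):
    return [b for b in blobs(c,(14,70,110),(28,200,255),z,k.get("amin",200))]
def bay(P):
    a=np.radians(6.5); ex=np.array([np.cos(a),np.sin(a)]); ey=np.array([-ex[1],ex[0]])
    d=np.asarray(P)-[550.3,117.05]; return np.round([d@ex,d@ey],1)
E
python3 -c "
from h import *
st(); c=cam('wrist','w4')
cv2.imwrite('pics/w4c.png',c['img'][100:400,150:550])
hsv=cv2.cvtColor(c['img'],cv2.COLOR_BGR2HSV); m=project(c,[[547.5,141.9,18]])[0].astype(int); print(m,hsv[m[1],m[0]-40:m[0]+40:4].tolist())
s=cam('side')
for n,q in (('scene',cam('scene')),('side',s)):[print(n,b) for b in bars(q,30,amin=100) if b[0][1]<-100]
"
```

```text
11.2 p [548.9 142.8 158. ] rpy [-180.    -0.2    6.5] F [ 0.4  0.  -1. ] open 0.551 gf 0.0 j6 [ 0.25  0.34  1.83 -0.    0.97  1.71]
[319 228] [[18, 140, 124], [17, 143, 100], [17, 141, 107], [17, 146, 108], [17, 142, 117], [18, 140, 126], [17, 146, 101], [19, 144, 135], [19, 145, 130], [18, 153, 117], [19, 145, 135], [19, 144, 135], [18, 159, 106], [18, 144, 136], [18, 148, 114], [17, 138, 122], [17, 140, 120], [17, 140, 120], [17, 141, 119], [17, 140, 120]]
scene (array([ 551.6, -331.2,   83.5,   24.6,  -12.5]), array([211., 335.]))
scene (array([ 563.1, -270.2,   83.8,   25.1,    2.6]), array([237., 316.]))
scene (array([ 450.8, -191.7,   91.9,   31.3,    4.4]), array([221., 270.]))
side (array([ 549.2, -330.9,   85. ,   28.5,  -13.7]), array([383., 370.]))
side (array([ 561.3, -270.1,   84.7,   27. ,    1.4]), array([368., 340.]))
side (array([ 452.1, -194.9,   84.9,   26.4,    4.1]), array([282., 331.]))
side (array([ 913.7, -380.7,  165. ,    6.2,  -89.7]), array([593., 319.]))
side (array([ 912.4, -126.8,  272.9,   11.1,  -89.9]), array([482., 250.]))
```

View pics/w4c.png

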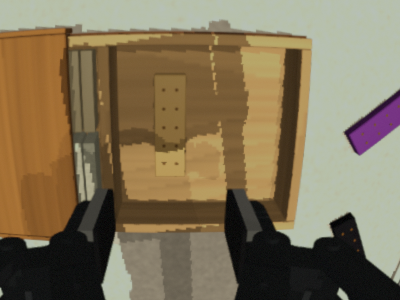

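```bash
python3 -c "
from h import *
c=cam('wrist'); st(); a=onplane(c,[(320,225.5)],18)[0,:2]; print(a,bay(a))
plan((562,-262,150,2))"
```

```text
11.4 p [547.  142.4 154.7] rpy [1.8e+02 1.0e-01 6.5e+00] F [1.1 0.3 0.1] open 0.547 gf 0.0 j6 [0.25 0.35 1.83 0.   0.96 1.71]
[548.20242254 141.56478493] [ 0.7 24.6]
dp [-0.26, 3.36, 0.04] rot [0.0, 0.01, 0.25] rows>= 4
dp [-0.17, 3.37, 0.04] rot [0.0, 0.01, 0.25] rows>= 4
dp [-0.08, 3.37, 0.04] rot [0.0, 0.01, 0.25] rows>= 4
```

Request:
{"op": "play_rows", "data": {
  "dp": [
    [-0.07,0.8,0],
    [-0.13,1.7,0],
    [-0.2,2.6,0],
    [-0.26,3.36,0.04]
  ],
  "rot": [
    [0,0,0.1],
    [0,0,0.15],
    [0,0,0.2],
    [0,0,0.25]
  ]
}}

```text
clock: 11.73
eef_pos: [552.1, 6.2, 153.3]
tcp_rot: [3.141, 0.002, 0.087]
contact_force: [1.0, 0.2, 0.6]
opening: 0.554
grasp_force: 0.0
```

Request:
{"op": "play_rows", "data": {
  "dp": [
    [-0.05,1,0],
    [-0.1,2,0],
    [-0.15,3,0],
    [-0.17,3.37,0.04]
  ],
  "rot": [
    [0,0,0.1],
    [0,0,0.15],
    [0,0,0.2],
    [0,0,0.25]
  ]
}}

```text
clock: 12.07
eef_pos: [557.3, -131.2, 151.8]
tcp_rot: [3.141, 0.001, 0.059]
contact_force: [0.3, 0.3, 0.9]
opening: 0.55
grasp_force: 0.0
```

Request:
{"op": "play_rows", "data": {
  "dp": [
    [-0.03,1,0],
    [-0.05,2,0],
    [-0.08,3,0],
    [-0.08,3.37,0.04],
    [-0.08,3.37,0.04]
  ],
  "rot": [
    [0,0,0.1],
    [0,0,0.15],
    [0,0,0.2],
    [0,0,0.25],
    [0,0,0.25]
  ]
}}

```text
clock: 12.48
eef_pos: [562.1, -264.9, 149.6]
tcp_rot: [-3.141, 0.002, 0.031]
contact_force: [0.0, 1.3, 0.1]
opening: 0.546
grasp_force: 0.0
```

Request:
{"op": "play_rows", "data": {
  "dp": [
    [0,0,0],
    [0,0,0],
    [0,0,0]
  ],
  "rot": [
    [0,0,0],
    [0,0,0],
    [0,0,0]
  ]
}}

```text
clock: 12.73
eef_pos: [562.5, -260.2, 150.8]
tcp_rot: [-3.141, 0.001, 0.036]
contact_force: [0.3, 0.2, -0.3]
opening: 0.547
grasp_force: 0.0
```

```bash
python3 -c "
from h import *
st(); c=cam('wrist','w5')
[print(b) for b in bars(c,30) if b[0][1]<-100]
for n in ('scene','side'):[print(n,b) for b in bars(cam(n),30,amin=100) if -400<b[0][1]<-100]
st(); plan((562,-270.2,60,2))
"
```

```text
12.73 p [ 562.5 -260.2  150.8] rpy [-1.799e+02  1.000e-01  2.100e+00] F [ 0.3  0.2 -0.3] open 0.547 gf 0.0 j6 [-0.44  0.43  1.71  0.    1.    1.1 ]
(array([ 530.7, -263.1,   18.1,   11.4,    1.8]), array([320., 273.]))
(array([ 551.7, -330. ,   83.1,   25.1,  -12.3]), array([411., 247.]))
(array([ 578.3, -268.1,   51.4,   22.9,    1.9]), array([332., 211.]))
scene (array([ 551.8, -330.7,   83.6,   25.7,  -12.5]), array([211., 335.]))
side (array([ 549. , -331.4,   85.4,   28.6,  -12.9]), array([383., 370.]))
side (array([ 912.7, -224.8,  479.3,   12.5,   90. ]), array([538., 285.]))
12.88 p [ 562.9 -260.5  151.3] rpy [-180.     0.     2.1] F [ 0.4  0.7 -0.2] open 0.549 gf 0.0 j6 [-0.44  0.43  1.71  0.    1.    1.1 ]
dp [-0.03, 0.24, 2.28] rot [-0.0, 0.0, 0.01] rows>= 3
```

Request:
{"op": "play_rows", "data": {
  "dp": [
    [-0.03,0.24,0.9],
    [-0.03,0.24,1.8],
    [-0.03,0.24,2.6],
    [-0.03,0.24,3],
    [-0.03,0.24,3.15]
  ],
  "rot": [
    [0,0,0],
    [0,0,0],
    [0,0,0],
    [0,0,0],
    [0,0,0]
  ]
}}

```text
clock: 13.3
eef_pos: [560.1, -269.8, 22.2]
tcp_rot: [-3.139, 0.004, 0.035]
contact_force: [-0.7, -0.0, 1.6]
opening: 0.546
grasp_force: 0.0
```

Request:
{"op": "play_rows", "data": {
  "dp": [
    [0,0,0.05],
    [0,0,0.1],
    [0,0,0.12],
    [0,0,0.12]
  ],
  "rot": [
    [0,0,0],
    [0,0,0],
    [0,0,0],
    [0,0,0]
  ]
}}

```text
clock: 13.63
eef_pos: [562.9, -271.7, 21.8]
tcp_rot: [3.141, -0.002, 0.035]
contact_force: [-0.6, 0.3, -0.5]
opening: 0.556
grasp_force: 0.0
```

Request:
{"op": "play_rows", "data": {
  "dp": [
    [0,0,0],
    [0,0,0],
    [0,0,0],
    [0,0,0],
    [0,0,0]
  ],
  "rot": [
    [0,0,0],
    [0,0,0],
    [0,0,0],
    [0,0,0],
    [0,0,0]
  ],
  "fingers": 0,
  "grip_force": 40
}}

```text
clock: 14.05
eef_pos: [562.5, -271.7, 21.7]
tcp_rot: [3.141, -0.001, 0.034]
contact_force: [-1.0, 0.3, 6.1]
opening: 0.273
grasp_force: 39.2
```

Request:
{"op": "play_rows", "data": {
  "dp": [
    [0,0,-0.3],
    [0,0,-1],
    [0,0,-1.9],
    [0,0,-2.4],
    [0,0,-2.4]
  ],
  "rot": [
    [0,0,0],
    [0,0,0],
    [0,0,0],
    [0,0,0],
    [0,0,0]
  ]
}}

```text
clock: 14.47
eef_pos: [564.8, -272.8, 122.5]
tcp_rot: [3.138, -0.007, 0.035]
contact_force: [1.2, -1.2, 0.4]
opening: 0.278
grasp_force: 39.6
```

Request:
{"op": "play_rows", "data": {
  "dp": [
    [0,0,0],
    [0,0,0]
  ],
  "rot": [
    [0,0,0],
    [0,0,0]
  ]
}}

```text
clock: 14.63
eef_pos: [561.5, -271.2, 116.5]
tcp_rot: [-3.141, 0.0, 0.035]
contact_force: [-0.9, -1.4, -0.1]
opening: 0.278
grasp_force: 39.6
```

```bash
python3 -c "
from h import *
st(); plan((552.8,92.2,115,6.5))"
```

```text
14.63 p [ 561.5 -271.2  116.5] rpy [-180.    0.    2.] F [-0.9 -1.4 -0.1] open 0.278 gf 39.6 j6 [-0.45  0.48  1.73  0.    0.94  1.08]
dp [0.05, -4.54, 0.02] rot [-0.0, 0.0, -0.38] rows>= 5
dp [0.23, -4.54, 0.02] rot [-0.0, 0.0, -0.38] rows>= 5
```

Request:
{"op": "play_rows", "data": {
  "dp": [
    [0.01,-0.6,0],
    [0.02,-1.6,0],
    [0.03,-2.6,0],
    [0.04,-3.6,0],
    [0.05,-4.54,0]
  ],
  "rot": [
    [0,0,-0.08],
    [0,0,-0.16],
    [0,0,-0.24],
    [0,0,-0.32],
    [0,0,-0.38]
  ]
}}

```text
clock: 15.05
eef_pos: [556.0, -87.9, 115.0]
tcp_rot: [-3.141, 0.003, 0.074]
contact_force: [0.5, 0.8, -0.1]
opening: 0.277
grasp_force: 39.6
```

Request:
{"op": "play_rows", "data": {
  "dp": [
    [0.05,-1,0],
    [0.1,-2,0],
    [0.15,-3,0],
    [0.2,-4,0],
    [0.23,-4.54,0]
  ],
  "rot": [
    [0,0,-0.08],
    [0,0,-0.16],
    [0,0,-0.24],
    [0,0,-0.32],
    [0,0,-0.38]
  ]
}}

```text
clock: 15.47
eef_pos: [551.8, 95.4, 115.2]
tcp_rot: [-3.141, 0.002, 0.116]
contact_force: [-0.4, 0.1, -0.2]
opening: 0.278
grasp_force: 39.6
```

Request:
{"op": "play_rows", "data": {
  "dp": [
    [0,0,0],
    [0,0,0],
    [0,0,0],
    [0,0,0]
  ],
  "rot": [
    [0,0,0],
    [0,0,0],
    [0,0,0],
    [0,0,0]
  ]
}}

```text
clock: 15.8
eef_pos: [552.9, 90.8, 115.9]
tcp_rot: [3.141, 0.001, 0.113]
contact_force: [-0.7, 0.4, -0.2]
opening: 0.279
grasp_force: 39.6
```

```bash
python3 -c "
from h import *
st(); plan((553.1,92.2,12,6.5))"
```

```text
15.8 p [552.9  90.8 115.9] rpy [1.8e+02 1.0e-01 6.5e+00] F [-0.7  0.4 -0.2] open 0.279 gf 39.6 j6 [ 0.16  0.39  1.87 -0.    0.88  1.62]
dp [0.01, -0.03, 2.6] rot [0.0, 0.01, -0.0] rows>= 3
```

Request:
{"op": "play_rows", "data": {
  "dp": [
    [0.01,-0.03,0.7],
    [0.01,-0.03,1.5],
    [0.01,-0.03,2.1],
    [0.01,-0.03,2.5],
    [0.01,-0.03,2.6]
  ],
  "rot": [
    [0,0,0],
    [0,0,0],
    [0,0,0],
    [0,0,0],
    [0,0,0]
  ]
}}

```text
clock: 16.22
eef_pos: [551.6, 91.5, 9.7]
tcp_rot: [3.141, 0.005, 0.112]
contact_force: [-3.5, -1.3, 11.9]
opening: 0.278
grasp_force: 41.1
```

Request:
{"op": "play_rows", "data": {
  "dp": [
    [0,0,0],
    [0,0,0.02],
    [0,0,0.04],
    [0,0,0.05],
    [0,0,0.05]
  ],
  "rot": [
    [0,0,0],
    [0,0,0],
    [0,0,0],
    [0,0,0],
    [0,0,0]
  ]
}}

```text
clock: 16.63
eef_pos: [554.2, 93.2, 11.3]
tcp_rot: [-3.142, -0.001, 0.114]
contact_force: [-0.2, -0.2, 0.3]
opening: 0.272
grasp_force: 39.6
```

```bash
python3 -c "
from h import *
st()"
```

```text
16.63 p [554.2  93.2  11.3] rpy [-1.8e+02 -1.0e-01  6.5e+00] F [-0.2 -0.2  0.3] open 0.272 gf 39.6 j6 [ 0.16  0.55  1.91 -0.    0.67  1.62]
```

Request:
{"op": "play_rows", "data": {
  "dp": [
    [-0.02,0.02,0.02],
    [-0.02,0.02,0.04],
    [-0.02,0.02,0.04]
  ],
  "rot": [
    [0,0,0],
    [0,0,0],
    [0,0,0]
  ]
}}

```text
clock: 16.88
eef_pos: [553.1, 92.3, 9.6]
tcp_rot: [3.142, -0.001, 0.114]
contact_force: [-1.4, -1.4, 8.4]
opening: 0.278
grasp_force: 40.6
```

Request:
{"op": "play_rows", "data": {
  "dp": [
    [0,0,0],
    [0,0,0],
    [0,0,0]
  ],
  "rot": [
    [0,0,0],
    [0,0,0],
    [0,0,0]
  ],
  "fingers": 0.41
}}

```text
clock: 17.13
eef_pos: [552.8, 92.4, 8.9]
tcp_rot: [-3.142, -0.0, 0.114]
contact_force: [0.4, 0.5, -0.1]
opening: 0.412
grasp_force: 0.0
```

Request:
{"op": "play_rows", "data": {
  "dp": [
    [0,0,-0.3],
    [0,0,-1.2],
    [0,0,-2.2],
    [0,0,-3.2],
    [0,0,-3.7]
  ],
  "rot": [
    [0,0,0],
    [0,0,0],
    [0,0,0],
    [0,0,0],
    [0,0,0]
  ]
}}

```text
clock: 17.55
eef_pos: [554.7, 92.6, 162.2]
tcp_rot: [-3.141, -0.005, 0.114]
contact_force: [0.6, 1.0, 0.0]
opening: 0.409
grasp_force: 0.0
```

Request:
{"op": "play_rows", "data": {
  "dp": [
    [0,0,0],
    [0,0,0],
    [0,0,0]
  ],
  "rot": [
    [0,0,0],
    [0,0,0],
    [0,0,0]
  ],
  "fingers": 0.55
}}

```text
clock: 17.8
eef_pos: [552.3, 92.2, 156.6]
tcp_rot: [3.142, 0.001, 0.114]
contact_force: [0.4, 0.4, -0.7]
opening: 0.546
grasp_force: 0.0
```

```bash
python3 -c "
from h import *
st(); c=cam('wrist')
im=cv2.resize(c['img'][110:340,200:440],None,fx=2.5,fy=2.5); cv2.imwrite('pics/w6c.png',im)
print(project(c,[[547.5,141.9,18],[553.1,92.2,18]]))
for n in ('scene','side'):[print(n,b) for b in bars(cam(n),30,amin=100) if -400<b[0][1]<-100 and b[0][0]<700]
plan((550,-322,150,-12.8))
"
```

```text
17.8 p [552.3  92.2 156.6] rpy [180.    0.    6.5] F [ 0.4  0.4 -0.7] open 0.546 gf 0.0 j6 [0.16 0.34 1.84 0.   0.96 1.62]
[[255.53358854 225.54752814]
 [319.06679287 225.55154641]]
scene (array([ 546.6, -330.2,   93.7,   24.5,  -12.5]), array([210., 334.]))
scene (array([ 450.7, -190.7,   91.9,   33.4,    4.4]), array([220., 270.]))
side (array([ 549.2, -331.1,   85. ,   28.5,  -13.5]), array([383., 370.]))
side (array([ 452.1, -194.9,   84.9,   26.4,    4.1]), array([282., 331.]))
dp [-0.41, 3.43, 0.05] rot [0.0, 0.01, 1.07] rows>= 4
dp [-0.02, 3.45, 0.05] rot [0.0, 0.01, 1.07] rows>= 4
dp [0.37, 3.43, 0.05] rot [0.0, 0.01, 1.07] rows>= 4
```

View pics/w6c.png

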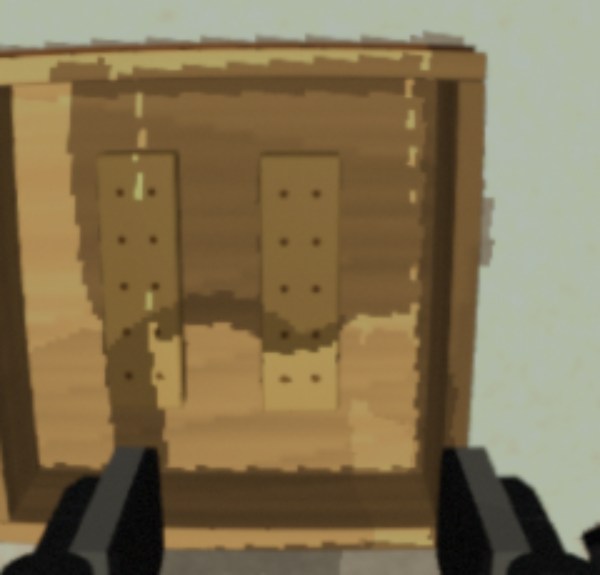

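Request:
{"op": "play_rows", "data": {
  "dp": [
    [-0.1,0.8,0],
    [-0.2,1.7,0],
    [-0.3,2.6,0],
    [-0.41,3.43,0.05]
  ],
  "rot": [
    [0,0,0.3],
    [0,0,0.6],
    [0,0,0.8],
    [0,0,1.07]
  ]
}}

```text
clock: 18.28
eef_pos: [551.7, -47.3, 154.0]
tcp_rot: [3.142, 0.002, 0.002]
contact_force: [0.2, -1.1, -0.7]
opening: 0.551
grasp_force: 0.0
```

Request:
{"op": "play_rows", "data": {
  "dp": [
    [0,1,0],
    [0,2,0],
    [-0.01,3,0],
    [-0.02,3.45,0.05]
  ],
  "rot": [
    [0,0,0.3],
    [0,0,0.6],
    [0,0,0.8],
    [0,0,1.07]
  ]
}}

```text
clock: 18.62
eef_pos: [551.2, -187.9, 152.0]
tcp_rot: [3.141, 0.001, -0.113]
contact_force: [-0.2, 0.2, 0.5]
opening: 0.55
grasp_force: 0.0
```

Request:
{"op": "play_rows", "data": {
  "dp": [
    [0.1,1,0],
    [0.2,2,0],
    [0.3,3,0],
    [0.37,3.43,0.05],
    [0.37,3.43,0.05]
  ],
  "rot": [
    [0,0,0.3],
    [0,0,0.6],
    [0,0,0.8],
    [0,0,1.07],
    [0,0,1.07]
  ]
}}

```text
clock: 19.03
eef_pos: [550.7, -325.4, 149.3]
tcp_rot: [3.141, 0.001, -0.227]
contact_force: [-0.2, 0.2, 0.1]
opening: 0.549
grasp_force: 0.0
```

Request:
{"op": "play_rows", "data": {
  "dp": [
    [0,0,0],
    [0,0,0],
    [0,0,0],
    [0,0,0]
  ],
  "rot": [
    [0,0,0],
    [0,0,0],
    [0,0,0],
    [0,0,0]
  ]
}}

```text
clock: 19.37
eef_pos: [551.5, -320.4, 150.8]
tcp_rot: [-3.141, 0.001, -0.22]
contact_force: [-0.1, -0.0, 0.3]
opening: 0.553
grasp_force: 0.0
```

```bash
python3 -c "
from h import *
st(); c=cam('wrist','w7')
[print(b) for b in bars(c,30) if b[0][1]<-100]
for n in ('scene','side'):[print(n,b) for b in bars(cam(n),30,amin=100) if -400<b[0][1]<-100 and b[0][0]<700]
st(); plan((550.3,-330.6,20,-12.8))
"
```

```text
19.37 p [ 551.5 -320.4  150.8] rpy [-180.     0.   -12.6] F [-0.1 -0.   0.3] open 0.553 gf 0.0 j6 [-0.53  0.45  1.67  0.    1.01  1.26]
(array([ 519.5, -316.3,   15.6,   11.4,  -12.8]), array([323., 273.]))
(array([ 564. , -333.8,   55.1,   23.6,  -11.6]), array([333., 210.]))
19.52 p [ 551.6 -321.   151.1] rpy [-180.    -0.   -12.7] F [-0.4 -0.8 -0.4] open 0.552 gf 0.0 j6 [-0.53  0.45  1.67  0.    1.01  1.26]
dp [0.02, 0.24, 3.28] rot [-0.0, -0.0, 0.02] rows>= 4
```

Request:
{"op": "play_rows", "data": {
  "dp": [
    [0.02,0.23,0.9],
    [0.02,0.23,1.8],
    [0.02,0.23,2.6],
    [0.02,0.23,3],
    [0.02,0.23,3.15]
  ],
  "rot": [
    [0,0,0],
    [0,0,0],
    [0,0,0],
    [0,0,0],
    [0,0,0]
  ]
}}

```text
clock: 19.93
eef_pos: [548.4, -329.6, 21.8]
tcp_rot: [-3.14, 0.004, -0.222]
contact_force: [-1.4, 0.0, 1.0]
opening: 0.553
grasp_force: 0.0
```

Request:
{"op": "play_rows", "data": {
  "dp": [
    [0,0,0.05],
    [0,0,0.1],
    [0,0,0.12],
    [0,0,0.12]
  ],
  "rot": [
    [0,0,0],
    [0,0,0],
    [0,0,0],
    [0,0,0]
  ]
}}

```text
clock: 20.27
eef_pos: [551.0, -331.4, 21.4]
tcp_rot: [3.141, -0.002, -0.222]
contact_force: [0.3, -0.3, -0.1]
opening: 0.551
grasp_force: 0.0
```

Request:
{"op": "play_rows", "data": {
  "dp": [
    [0,0,0],
    [0,0,0],
    [0,0,0],
    [0,0,0],
    [0,0,0]
  ],
  "rot": [
    [0,0,0],
    [0,0,0],
    [0,0,0],
    [0,0,0],
    [0,0,0]
  ],
  "fingers": 0,
  "grip_force": 40
}}

```text
clock: 20.68
eef_pos: [550.7, -331.3, 21.3]
tcp_rot: [3.141, -0.001, -0.222]
contact_force: [-1.5, -0.0, 5.4]
opening: 0.278
grasp_force: 39.2
```

Request:
{"op": "play_rows", "data": {
  "dp": [
    [0,0,-0.3],
    [0,0,-1],
    [0,0,-1.9],
    [0,0,-2.7],
    [0,0,-2.7]
  ],
  "rot": [
    [0,0,0],
    [0,0,0],
    [0,0,0],
    [0,0,0],
    [0,0,0]
  ]
}}

```text
clock: 21.1
eef_pos: [553.6, -333.1, 135.9]
tcp_rot: [3.138, -0.01, -0.222]
contact_force: [0.9, -0.6, 0.3]
opening: 0.282
grasp_force: 39.6
```

Request:
{"op": "play_rows", "data": {
  "dp": [
    [0,0,0],
    [0,0,0]
  ],
  "rot": [
    [0,0,0],
    [0,0,0]
  ]
}}

```text
clock: 21.27
eef_pos: [550.0, -330.9, 128.6]
tcp_rot: [3.141, -0.0, -0.222]
contact_force: [0.3, -0.2, -0.3]
opening: 0.277
grasp_force: 39.6
```

```bash
python3 -c "
from h import *
st(); plan((575.1,119.9,127,96.5))"
```

```text
21.27 p [ 550.  -330.9  128.6] rpy [180.   -0.  -12.7] F [ 0.3 -0.2 -0.3] open 0.277 gf 39.6 j6 [-0.54  0.49  1.68 -0.    0.98  1.25]
dp [-0.47, -2.78, 0.01] rot [0.0, -0.0, -4.55] rows>= 4
dp [0.86, -2.69, 0.01] rot [0.0, -0.0, -4.55] rows>= 4
dp [2.0, -1.99, 0.01] rot [0.0, -0.0, -4.55] rows>= 4
dp [2.69, -0.85, 0.01] rot [0.0, -0.0, -4.55] rows>= 4
```

Request:
{"op": "play_rows", "data": {
  "dp": [
    [-0.1,-0.55,0],
    [-0.2,-1.1,0],
    [-0.3,-1.7,0],
    [-0.4,-2.25,0],
    [-0.47,-2.78,0]
  ],
  "rot": [
    [0,0,-0.9],
    [0,0,-1.8],
    [0,0,-2.7],
    [0,0,-3.6],
    [0,0,-4.55]
  ]
}}

```text
clock: 21.68
eef_pos: [554.9, -216.8, 126.5]
tcp_rot: [-3.14, 0.003, 0.259]
contact_force: [1.3, -0.2, 0.1]
opening: 0.281
grasp_force: 39.6
```

Request:
{"op": "play_rows", "data": {
  "dp": [
    [0.17,-0.55,0],
    [0.35,-1.1,0],
    [0.5,-1.6,0],
    [0.7,-2.15,0],
    [0.86,-2.69,0]
  ],
  "rot": [
    [0,0,-0.9],
    [0,0,-1.8],
    [0,0,-2.7],
    [0,0,-3.6],
    [0,0,-4.55]
  ]
}}

```text
clock: 22.1
eef_pos: [561.5, -104.3, 126.7]
tcp_rot: [-3.139, 0.002, 0.735]
contact_force: [-0.1, -1.3, 0.1]
opening: 0.279
grasp_force: 39.6
```

Request:
{"op": "play_rows", "data": {
  "dp": [
    [0.4,-0.4,0],
    [0.8,-0.8,0],
    [1.2,-1.2,0],
    [1.6,-1.6,0],
    [2,-1.99,0]
  ],
  "rot": [
    [0,0,-0.9],
    [0,0,-1.8],
    [0,0,-2.7],
    [0,0,-3.6],
    [0,0,-4.55]
  ]
}}

```text
clock: 22.52
eef_pos: [567.7, 8.2, 126.7]
tcp_rot: [-3.139, 0.001, 1.212]
contact_force: [0.7, -0.4, -0.5]
opening: 0.282
grasp_force: 39.6
```

Request:
{"op": "play_rows", "data": {
  "dp": [
    [0.54,-0.17,0],
    [1.1,-0.35,0],
    [1.6,-0.5,0],
    [2.15,-0.7,0],
    [2.69,-0.85,0]
  ],
  "rot": [
    [0,0,-0.9],
    [0,0,-1.8],
    [0,0,-2.7],
    [0,0,-3.6],
    [0,0,-4.55]
  ]
}}

```text
clock: 22.93
eef_pos: [573.9, 120.7, 126.6]
tcp_rot: [-3.139, 0.0, 1.688]
contact_force: [-0.1, 0.8, 0.2]
opening: 0.277
grasp_force: 39.6
```

Request:
{"op": "play_rows", "data": {
  "dp": [
    [0,0,0],
    [0,0,0],
    [0,0,0],
    [0,0,0]
  ],
  "rot": [
    [0,0,0],
    [0,0,0],
    [0,0,0],
    [0,0,0]
  ]
}}

```text
clock: 23.27
eef_pos: [574.8, 118.8, 127.4]
tcp_rot: [-3.14, 0.0, 1.682]
contact_force: [0.4, 0.3, -0.7]
opening: 0.278
grasp_force: 39.6
```

```bash
python3 -c "
from h import *
st(); plan((575.1,119.9,26,96.5))"
```

```text
23.27 p [574.8 118.8 127.4] rpy [-179.9    0.    96.4] F [ 0.4  0.3 -0.7] open 0.278 gf 39.6 j6 [ 0.2   0.41  1.8  -0.    0.93  0.09]
dp [0.03, 0.01, 2.54] rot [-0.01, 0.0, -0.02] rows>= 3
```

Request:
{"op": "play_rows", "data": {
  "dp": [
    [0.03,0.01,0.7],
    [0.03,0.01,1.4],
    [0.03,0.01,2],
    [0.03,0.01,2.3],
    [0.03,0.01,2.45]
  ],
  "rot": [
    [0,0,0],
    [0,0,0],
    [0,0,0],
    [0,0,0],
    [0,0,0]
  ]
}}

```text
clock: 23.68
eef_pos: [574.3, 119.9, 28.2]
tcp_rot: [-3.138, 0.0, 1.682]
contact_force: [-0.6, -0.5, -0.1]
opening: 0.275
grasp_force: 39.6
```

Request:
{"op": "play_rows", "data": {
  "dp": [
    [0,0,0.05],
    [0,0,0.09],
    [0,0,0.12],
    [0,0,0.12],
    [0,0,0.12]
  ],
  "rot": [
    [0,0,0],
    [0,0,0],
    [0,0,0],
    [0,0,0],
    [0,0,0]
  ]
}}

```text
clock: 24.1
eef_pos: [576.2, 121.1, 26.2]
tcp_rot: [3.14, -0.0, 1.684]
contact_force: [0.0, 0.1, -0.3]
opening: 0.279
grasp_force: 39.6
```

```bash
python3 -c "
from h import *
st(); plan((575.1,119.9,21,96.5))"
```

```text
24.1 p [576.2 121.1  26.2] rpy [179.9  -0.   96.5] F [ 0.   0.1 -0.3] open 0.279 gf 39.6 j6 [0.2  0.56 1.85 0.   0.73 0.09]
dp [-0.03, -0.03, 0.13] rot [0.01, -0.0, -0.0] rows>= 1
```

Request:
{"op": "play_rows", "data": {
  "dp": [
    [-0.02,-0.02,0.04],
    [-0.02,-0.02,0.07],
    [-0.02,-0.02,0.09],
    [-0.02,-0.02,0.1],
    [-0.02,-0.02,0.1]
  ],
  "rot": [
    [0,0,0],
    [0,0,0],
    [0,0,0],
    [0,0,0],
    [0,0,0]
  ]
}}

```text
clock: 24.52
eef_pos: [574.8, 120.1, 21.3]
tcp_rot: [-3.141, 0.0, 1.684]
contact_force: [-0.5, 0.1, 2.0]
opening: 0.281
grasp_force: 39.8
```

Request:
{"op": "play_rows", "data": {
  "dp": [
    [0,0,0.015],
    [0,0,0.03],
    [0,0,0.03]
  ],
  "rot": [
    [0,0,0],
    [0,0,0],
    [0,0,0]
  ]
}}

```text
clock: 24.77
eef_pos: [574.9, 120.1, 21.2]
tcp_rot: [-3.141, 0.0, 1.684]
contact_force: [-6.2, -1.3, 16.3]
opening: 0.281
grasp_force: 41.4
```

Request:
{"op": "play_rows", "data": {
  "dp": [
    [0,0,-0.03],
    [0,0,-0.03]
  ],
  "rot": [
    [0,0,0],
    [0,0,0]
  ]
}}

```text
clock: 24.93
eef_pos: [575.2, 120.1, 21.6]
tcp_rot: [3.141, -0.0, 1.684]
contact_force: [0.4, 0.6, -0.1]
opening: 0.276
grasp_force: 39.6
```

Request:
{"op": "play_rows", "data": {
  "dp": [
    [0,0,0],
    [0,0,0],
    [0,0,0]
  ],
  "rot": [
    [0,0,0],
    [0,0,0],
    [0,0,0]
  ],
  "fingers": 0.41
}}

```text
clock: 25.18
eef_pos: [574.8, 120.1, 21.0]
tcp_rot: [-3.141, 0.0, 1.684]
contact_force: [0.7, 0.0, -0.1]
opening: 0.413
grasp_force: 0.0
```

Request:
{"op": "play_rows", "data": {
  "dp": [
    [0,0,-0.3],
    [0,0,-1.2],
    [0,0,-2.2],
    [0,0,-3],
    [0,0,-3.4]
  ],
  "rot": [
    [0,0,0],
    [0,0,0],
    [0,0,0],
    [0,0,0],
    [0,0,0]
  ]
}}

```text
clock: 25.6
eef_pos: [576.8, 120.4, 162.4]
tcp_rot: [3.136, -0.0, 1.684]
contact_force: [1.2, 0.1, 0.2]
opening: 0.408
grasp_force: 0.0
```

Request:
{"op": "play_rows", "data": {
  "dp": [
    [0,0,0],
    [0,0,0],
    [0,0,0]
  ],
  "rot": [
    [0,0,0],
    [0,0,0],
    [0,0,0]
  ],
  "fingers": 0.55
}}

```text
clock: 25.85
eef_pos: [574.2, 119.9, 156.7]
tcp_rot: [-3.141, 0.0, 1.684]
contact_force: [0.1, 0.6, 0.4]
opening: 0.548
grasp_force: 0.0
```

```bash
python3 -c "
from h import *
st(); c=cam('wrist')
im=cv2.resize(c['img'][100:360,180:460],None,fx=2.2,fy=2.2); cv2.imwrite('pics/w8c.png',im)
print((project(c,[[575.1,119.9,30],[547.5,141.9,18],[553.1,92.2,18]])-[180,100])*2.2)
for n in ('scene','side'):[print(n,b) for b in bars(cam(n),30,amin=100) if -400<b[0][1]<-100 and b[0][0]<700]
plan((452,-187,150,4.2))
"
```

```text
25.85 p [574.2 119.9 156.7] rpy [-179.9    0.    96.5] F [0.1 0.6 0.4] open 0.548 gf 0.0 j6 [0.2  0.38 1.78 0.   0.98 0.09]
[[306.30427416 283.36179827]
 [234.71257442 205.19115652]
 [237.7190139  341.29854845]]
scene (array([ 450.7, -190.7,   91.9,   33.4,    4.4]), array([221., 270.]))
side (array([ 452.1, -194.9,   84.9,   26.4,    4.1]), array([282., 331.]))
dp [-2.43, -1.3, 0.05] rot [-0.01, 0.01, 5.13] rows>= 5
dp [-2.75, 0.13, 0.05] rot [-0.01, 0.01, 5.13] rows>= 5
dp [-2.3, 1.51, 0.05] rot [-0.01, 0.01, 5.13] rows>= 5
```

View pics/w8c.png

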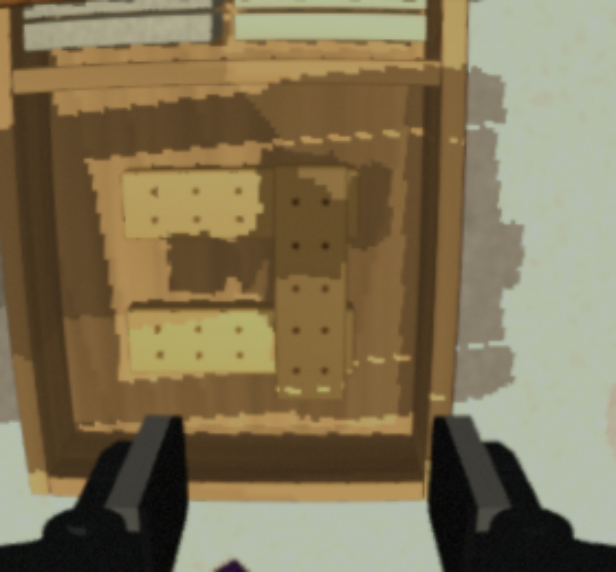

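Request:
{"op": "play_rows", "data": {
  "dp": [
    [-0.5,-0.26,0],
    [-1,-0.52,0],
    [-1.5,-0.8,0],
    [-2,-1.05,0],
    [-2.43,-1.3,0.05]
  ],
  "rot": [
    [0,0,1.03],
    [0,0,2.06],
    [0,0,3.1],
    [0,0,4.1],
    [0,0,5.13]
  ]
}}

```text
clock: 26.42
eef_pos: [533.4, 16.6, 154.4]
tcp_rot: [-3.14, 0.001, 1.142]
contact_force: [0.1, -0.0, -0.1]
opening: 0.547
grasp_force: 0.0
```

Request:
{"op": "play_rows", "data": {
  "dp": [
    [-0.55,0.03,0],
    [-1.1,0.05,0],
    [-1.65,0.08,0],
    [-2.2,0.1,0],
    [-2.75,0.13,0.05]
  ],
  "rot": [
    [0,0,1.03],
    [0,0,2.06],
    [0,0,3.1],
    [0,0,4.1],
    [0,0,5.13]
  ]
}}

```text
clock: 26.83
eef_pos: [492.8, -85.6, 152.5]
tcp_rot: [-3.141, 0.001, 0.604]
contact_force: [-0.1, -0.1, -0.2]
opening: 0.552
grasp_force: 0.0
```

Request:
{"op": "play_rows", "data": {
  "dp": [
    [-0.46,0.3,0],
    [-0.9,0.6,0],
    [-1.4,0.9,0],
    [-1.85,1.2,0],
    [-2.3,1.51,0.05]
  ],
  "rot": [
    [0,0,1.03],
    [0,0,2.06],
    [0,0,3.1],
    [0,0,4.1],
    [0,0,5.13]
  ]
}}

```text
clock: 27.25
eef_pos: [451.9, -187.7, 150.6]
tcp_rot: [-3.141, 0.001, 0.067]
contact_force: [0.3, -0.4, 0.5]
opening: 0.549
grasp_force: 0.0
```

Request:
{"op": "play_rows", "data": {
  "dp": [
    [0,0,0],
    [0,0,0],
    [0,0,0],
    [0,0,0]
  ],
  "rot": [
    [0,0,0],
    [0,0,0],
    [0,0,0],
    [0,0,0]
  ]
}}

```text
clock: 27.58
eef_pos: [452.9, -186.2, 150.9]
tcp_rot: [-3.141, 0.001, 0.074]
contact_force: [0.5, -0.6, 0.3]
opening: 0.55
grasp_force: 0.0
```

```bash
python3 -c "
from h import *
st(); c=cam('wrist','w9')
[print(b) for b in bars(c,30) if b[0][1]<-100]
for n in ('scene','side'):[print(n,b) for b in bars(cam(n),30,amin=100) if -400<b[0][1]<-100 and b[0][0]<700]
st(); plan((452,-194.8,20,4.1))
"
```

```text
27.58 p [ 452.9 -186.2  150.9] rpy [-180.     0.     4.3] F [ 0.5 -0.6  0.3] open 0.55 gf 0.0 j6 [-0.39  0.24  1.99  0.    0.91  1.1 ]
(array([ 421.9, -189.6,   19.7,   13. ,    3.9]), array([319., 272.]))
(array([ 468.5, -192.1,   52.2,   23. ,    4. ]), array([329., 210.]))
27.73 p [ 453.1 -186.2  151.2] rpy [-180.     0.     4.2] F [-0.1 -0.5 -0.2] open 0.554 gf 0.0 j6 [-0.39  0.24  1.99  0.    0.91  1.1 ]
dp [-0.04, 0.21, 3.28] rot [-0.0, 0.0, 0.02] rows>= 4
```

Request:
{"op": "play_rows", "data": {
  "dp": [
    [-0.01,0.2,0.9],
    [-0.01,0.2,1.8],
    [-0.01,0.2,2.6],
    [-0.01,0.2,3],
    [-0.01,0.2,3.15]
  ],
  "rot": [
    [0,0,0],
    [0,0,0],
    [0,0,0],
    [0,0,0],
    [0,0,0]
  ]
}}

```text
clock: 28.15
eef_pos: [451.4, -193.8, 22.7]
tcp_rot: [-3.14, 0.004, 0.073]
contact_force: [-0.3, -0.3, 1.6]
opening: 0.545
grasp_force: 0.0
```

Request:
{"op": "play_rows", "data": {
  "dp": [
    [0,0,0.05],
    [0,0,0.1],
    [0,0,0.12],
    [0,0,0.12]
  ],
  "rot": [
    [0,0,0],
    [0,0,0],
    [0,0,0],
    [0,0,0]
  ]
}}

```text
clock: 28.48
eef_pos: [453.9, -195.2, 21.5]
tcp_rot: [3.141, -0.002, 0.072]
contact_force: [0.2, -0.5, 0.3]
opening: 0.551
grasp_force: 0.0
```

Request:
{"op": "play_rows", "data": {
  "dp": [
    [0,0,0],
    [0,0,0],
    [0,0,0],
    [0,0,0],
    [0,0,0]
  ],
  "rot": [
    [0,0,0],
    [0,0,0],
    [0,0,0],
    [0,0,0],
    [0,0,0]
  ],
  "fingers": 0,
  "grip_force": 40
}}

```text
clock: 28.9
eef_pos: [453.6, -195.2, 21.5]
tcp_rot: [3.141, -0.001, 0.072]
contact_force: [-0.7, 1.4, 7.9]
opening: 0.276
grasp_force: 38.9
```

Request:
{"op": "play_rows", "data": {
  "dp": [
    [0,0,-0.3],
    [0,0,-1],
    [0,0,-1.9],
    [0,0,-2.7],
    [0,0,-2.7]
  ],
  "rot": [
    [0,0,0],
    [0,0,0],
    [0,0,0],
    [0,0,0],
    [0,0,0]
  ]
}}

```text
clock: 29.32
eef_pos: [456.3, -196.4, 134.4]
tcp_rot: [3.137, -0.008, 0.072]
contact_force: [1.6, -1.7, -0.5]
opening: 0.278
grasp_force: 39.9
```

Request:
{"op": "play_rows", "data": {
  "dp": [
    [0,0,0],
    [0,0,0]
  ],
  "rot": [
    [0,0,0],
    [0,0,0]
  ]
}}

```text
clock: 29.48
eef_pos: [452.8, -194.9, 128.5]
tcp_rot: [3.141, -0.0, 0.072]
contact_force: [-0.9, -0.6, -0.3]
opening: 0.28
grasp_force: 39.9
```

```bash
python3 -c "
from h import *
st(); plan((525.5,114.2,127,96.5))"
```

```text
29.48 p [ 452.8 -194.9  128.5] rpy [180.   -0.    4.1] F [-0.9 -0.6 -0.3] open 0.28 gf 39.9 j6 [-0.41  0.28  2.    0.    0.85  1.09]
dp [0.79, -2.53, 0.01] rot [0.0, -0.0, -5.13] rows>= 5
dp [1.97, -1.76, 0.01] rot [0.0, -0.0, -5.13] rows>= 5
dp [2.6, -0.51, 0.01] rot [0.0, -0.0, -5.13] rows>= 5
```

Request:
{"op": "play_rows", "data": {
  "dp": [
    [0.16,-0.5,0],
    [0.32,-1,0],
    [0.48,-1.5,0],
    [0.64,-2,0],
    [0.79,-2.53,0]
  ],
  "rot": [
    [0,0,-1.03],
    [0,0,-2.06],
    [0,0,-3.1],
    [0,0,-4.1],
    [0,0,-5.13]
  ]
}}

```text
clock: 29.9
eef_pos: [476.3, -90.7, 127.0]
tcp_rot: [-3.14, 0.002, 0.614]
contact_force: [0.3, -0.2, -0.5]
opening: 0.277
grasp_force: 39.9
```

Request:
{"op": "play_rows", "data": {
  "dp": [
    [0.4,-0.35,0],
    [0.8,-0.7,0],
    [1.2,-1.05,0],
    [1.6,-1.4,0],
    [1.97,-1.76,0]
  ],
  "rot": [
    [0,0,-1.03],
    [0,0,-2.06],
    [0,0,-3.1],
    [0,0,-4.1],
    [0,0,-5.13]
  ]
}}

```text
clock: 30.32
eef_pos: [500.7, 12.1, 126.9]
tcp_rot: [-3.139, 0.001, 1.152]
contact_force: [-0.1, -0.7, 0.6]
opening: 0.275
grasp_force: 39.9
```

Request:
{"op": "play_rows", "data": {
  "dp": [
    [0.52,-0.1,0],
    [1.04,-0.2,0],
    [1.56,-0.3,0],
    [2.1,-0.4,0],
    [2.62,-0.51,0]
  ],
  "rot": [
    [0,0,-1.03],
    [0,0,-2.06],
    [0,0,-3.1],
    [0,0,-4.1],
    [0,0,-5.13]
  ]
}}

```text
clock: 30.73
eef_pos: [525.1, 115.9, 126.8]
tcp_rot: [-3.139, 0.0, 1.689]
contact_force: [0.7, -0.7, -0.2]
opening: 0.278
grasp_force: 39.9
```

Request:
{"op": "play_rows", "data": {
  "dp": [
    [0,0,0],
    [0,0,0],
    [0,0,0],
    [0,0,0]
  ],
  "rot": [
    [0,0,0],
    [0,0,0],
    [0,0,0],
    [0,0,0]
  ]
}}

```text
clock: 31.07
eef_pos: [525.3, 114.2, 127.7]
tcp_rot: [-3.14, 0.0, 1.682]
contact_force: [0.1, -0.3, -0.1]
opening: 0.276
grasp_force: 39.9
```

```bash
python3 -c "
from h import *
st(); plan((525.5,115,26,96.5))"
```

```text
31.07 p [525.3 114.2 127.7] rpy [-179.9    0.    96.4] F [ 0.1 -0.3 -0.1] open 0.276 gf 39.9 j6 [ 0.21  0.35  1.91 -0.    0.89  0.1 ]
dp [0.02, 0.01, 2.54] rot [-0.02, 0.0, -0.02] rows>= 3
```

Request:
{"op": "play_rows", "data": {
  "dp": [
    [0.01,-0.01,0.7],
    [0.01,-0.01,1.4],
    [0.01,-0.01,2],
    [0.01,-0.01,2.3],
    [0.01,-0.01,2.45]
  ],
  "rot": [
    [0,0,0],
    [0,0,0],
    [0,0,0],
    [0,0,0],
    [0,0,0]
  ]
}}

```text
clock: 31.48
eef_pos: [524.3, 114.4, 28.7]
tcp_rot: [-3.138, 0.0, 1.682]
contact_force: [-0.2, 0.3, -1.0]
opening: 0.279
grasp_force: 39.9
```

Request:
{"op": "play_rows", "data": {
  "dp": [
    [0,0,0.05],
    [0,0,0.09],
    [0,0,0.12],
    [0,0,0.12],
    [0,0,0.12]
  ],
  "rot": [
    [0,0,0],
    [0,0,0],
    [0,0,0],
    [0,0,0],
    [0,0,0]
  ]
}}

```text
clock: 31.9
eef_pos: [526.2, 115.5, 26.5]
tcp_rot: [3.14, -0.0, 1.684]
contact_force: [-0.2, -0.2, -0.2]
opening: 0.275
grasp_force: 39.9
```

Request:
{"op": "play_rows", "data": {
  "dp": [
    [-0.01,-0.01,0.04],
    [-0.01,-0.01,0.07],
    [-0.01,-0.01,0.09],
    [-0.01,-0.01,0.1],
    [-0.01,-0.01,0.1]
  ],
  "rot": [
    [0,0,0],
    [0,0,0],
    [0,0,0],
    [0,0,0],
    [0,0,0]
  ]
}}

```text
clock: 32.32
eef_pos: [525.2, 114.9, 21.6]
tcp_rot: [-3.141, 0.0, 1.684]
contact_force: [-1.1, 0.4, -0.1]
opening: 0.279
grasp_force: 39.9
```

```bash
python3 -c "
from h import *
st(); plan((525.5,115,21.4,96.5))"
```

```text
32.32 p [525.2 114.9  21.6] rpy [-180.     0.    96.5] F [-1.1  0.4 -0.1] open 0.279 gf 39.9 j6 [ 0.21  0.51  1.96 -0.    0.67  0.1 ]
dp [0.0, 0.01, 0.01] rot [-0.0, 0.0, -0.0] rows>= 1
```

Request:
{"op": "play_rows", "data": {
  "dp": [
    [0,0,0.01],
    [0,0,0.015],
    [0,0,0.015]
  ],
  "rot": [
    [0,0,0],
    [0,0,0],
    [0,0,0]
  ]
}}

```text
clock: 32.57
eef_pos: [525.3, 114.9, 21.5]
tcp_rot: [-3.142, -0.0, 1.684]
contact_force: [-2.0, 0.3, 6.6]
opening: 0.278
grasp_force: 40.7
```

Request:
{"op": "play_rows", "data": {
  "dp": [
    [0,0,0],
    [0,0,0],
    [0,0,0]
  ],
  "rot": [
    [0,0,0],
    [0,0,0],
    [0,0,0]
  ],
  "fingers": 0.41
}}

```text
clock: 32.82
eef_pos: [525.3, 114.9, 21.0]
tcp_rot: [-3.142, -0.0, 1.684]
contact_force: [-0.1, 0.4, 0.4]
opening: 0.413
grasp_force: 0.0
```

Request:
{"op": "play_rows", "data": {
  "dp": [
    [0,0,-0.3],
    [0,0,-1.2],
    [0,0,-2.2],
    [0,0,-3],
    [0,0,-3.4]
  ],
  "rot": [
    [0,0,0],
    [0,0,0],
    [0,0,0],
    [0,0,0],
    [0,0,0]
  ]
}}

```text
clock: 33.23
eef_pos: [527.0, 115.3, 162.0]
tcp_rot: [3.136, -0.001, 1.684]
contact_force: [1.0, -0.3, 0.5]
opening: 0.41
grasp_force: 0.0
```

Request:
{"op": "play_rows", "data": {
  "dp": [
    [0,0,0],
    [0,0,0],
    [0,0,0]
  ],
  "rot": [
    [0,0,0],
    [0,0,0],
    [0,0,0]
  ],
  "fingers": 0.6
}}

```text
clock: 33.48
eef_pos: [524.6, 114.8, 156.6]
tcp_rot: [-3.141, 0.0, 1.684]
contact_force: [-0.5, -0.2, -0.1]
opening: 0.6
grasp_force: 0.0
```

```bash
python3 -c "
from h import *
st(); c=cam('wrist')
im=cv2.resize(c['img'][100:360,180:500],None,fx=2.2,fy=2.2); cv2.imwrite('pics/w10c.png',im)
print((project(c,[[575.1,119.9,30],[525.5,114.2,30]])-[180,100])*2.2)
for n in ('scene','side'):[print(n,b) for b in bars(cam(n),30,amin=60) if -400<b[0][1]<-100 and b[0][0]<700]
plan((533.2,288.5,140,6.5))
"
```

```text
33.48 p [524.6 114.8 156.6] rpy [-179.9    0.    96.5] F [-0.5 -0.2 -0.1] open 0.6 gf 0.0 j6 [0.21 0.3  1.89 0.   0.95 0.1 ]
[[451.44427376 285.03335103]
 [306.11278033 284.93859098]]
dp [1.43, 0.24, 0.13] rot [-0.01, 0.01, 5.0] rows>= 5
dp [1.36, -0.51, 0.13] rot [-0.01, 0.01, 5.0] rows>= 5
dp [0.92, -1.12, 0.13] rot [-0.01, 0.01, 5.0] rows>= 5
```

View pics/w10c.png

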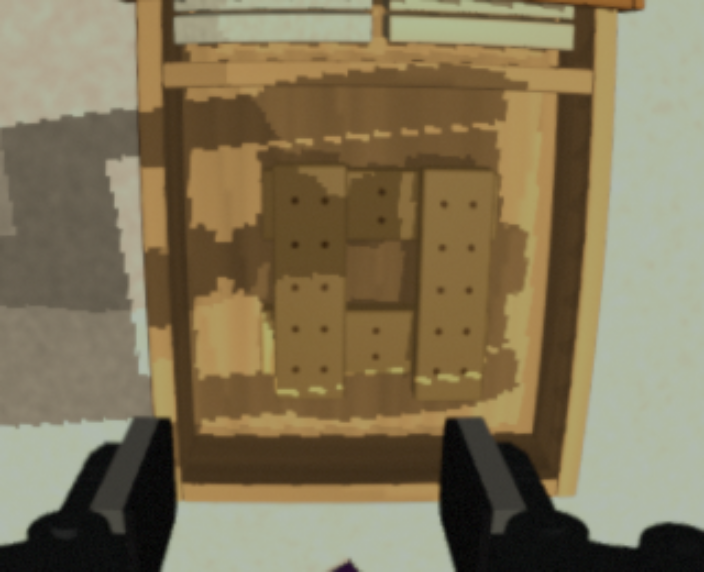

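Request:
{"op": "play_rows", "data": {
  "dp": [
    [0.29,0.05,0],
    [0.57,0.1,0],
    [0.86,0.15,0],
    [1.15,0.2,0],
    [1.43,0.24,0.13]
  ],
  "rot": [
    [0,0,1],
    [0,0,2],
    [0,0,3],
    [0,0,4],
    [0,0,5]
  ]
}}

```text
clock: 34.05
eef_pos: [528.4, 173.4, 151.4]
tcp_rot: [-3.141, 0.0, 1.155]
contact_force: [1.1, 0.9, 0.5]
opening: 0.604
grasp_force: 0.0
```

Request:
{"op": "play_rows", "data": {
  "dp": [
    [0.27,-0.1,0],
    [0.54,-0.2,0],
    [0.8,-0.3,0],
    [1.1,-0.4,0],
    [1.36,-0.51,0.13]
  ],
  "rot": [
    [0,0,1],
    [0,0,2],
    [0,0,3],
    [0,0,4],
    [0,0,5]
  ]
}}

```text
clock: 34.47
eef_pos: [531.4, 231.6, 146.2]
tcp_rot: [-3.141, 0.001, 0.632]
contact_force: [1.5, 0.8, 0.1]
opening: 0.596
grasp_force: 0.0
```

Request:
{"op": "play_rows", "data": {
  "dp": [
    [0.18,-0.22,0],
    [0.37,-0.45,0],
    [0.55,-0.67,0],
    [0.73,-0.9,0],
    [0.92,-1.12,0.13]
  ],
  "rot": [
    [0,0,1],
    [0,0,2],
    [0,0,3],
    [0,0,4],
    [0,0,5]
  ]
}}

```text
clock: 34.88
eef_pos: [534.2, 289.3, 140.9]
tcp_rot: [3.141, 0.001, 0.108]
contact_force: [0.4, -0.1, 0.7]
opening: 0.597
grasp_force: 0.0
```

Request:
{"op": "play_rows", "data": {
  "dp": [
    [0,0,0],
    [0,0,0],
    [0,0,0],
    [0,0,0]
  ],
  "rot": [
    [0,0,0],
    [0,0,0],
    [0,0,0],
    [0,0,0]
  ]
}}

```text
clock: 35.22
eef_pos: [534.1, 288.0, 141.2]
tcp_rot: [3.141, 0.001, 0.115]
contact_force: [0.2, -0.2, 0.5]
opening: 0.6
grasp_force: 0.0
```

```bash
python3 -c "
from h import *
st(); plan((533,288.5,61.5,6.5))"
```

```text
35.22 p [534.1 288.  141.2] rpy [180.    0.    6.6] F [ 0.2 -0.2  0.5] open 0.6 gf 0.0 j6 [ 0.49  0.42  1.75 -0.    0.97  1.95]
dp [-0.03, -0.02, 1.99] rot [0.0, 0.01, 0.02] rows>= 2
```

Request:
{"op": "play_rows", "data": {
  "dp": [
    [-0.03,-0.01,0.6],
    [-0.03,-0.01,1.2],
    [-0.03,-0.01,1.6],
    [-0.03,-0.01,1.85],
    [-0.03,-0.01,1.98]
  ],
  "rot": [
    [0,0,0],
    [0,0,0],
    [0,0,0],
    [0,0,0],
    [0,0,0]
  ]
}}

```text
clock: 35.63
eef_pos: [532.5, 288.2, 61.0]
tcp_rot: [3.141, 0.002, 0.114]
contact_force: [0.6, -0.0, 0.6]
opening: 0.599
grasp_force: 0.0
```

Request:
{"op": "play_rows", "data": {
  "dp": [
    [0,0,0],
    [0,0,0],
    [0,0,0]
  ],
  "rot": [
    [0,0,0],
    [0,0,0],
    [0,0,0]
  ]
}}

```text
clock: 35.88
eef_pos: [533.8, 289.3, 63.3]
tcp_rot: [-3.141, -0.001, 0.113]
contact_force: [0.1, 0.8, 0.2]
opening: 0.597
grasp_force: 0.0
```

Request:
{"op": "play_rows", "data": {
  "dp": [
    [0,0,0],
    [0,0,0],
    [0,0,0],
    [0,0,0],
    [0,0,0]
  ],
  "rot": [
    [0,0,0],
    [0,0,0],
    [0,0,0],
    [0,0,0],
    [0,0,0]
  ],
  "fingers": 0,
  "grip_force": 30
}}

```text
clock: 36.3
eef_pos: [533.5, 288.4, 63.1]
tcp_rot: [3.141, -0.001, 0.114]
contact_force: [-0.3, -5.5, 5.9]
opening: 0.174
grasp_force: 32.9
```

```bash
python3 -c "
from h import *
import math
st(); p=telemetry.sense()['eef_pos']; a=math.radians(6.5); d=165
plan((p[0]+d*math.sin(a),p[1]-d*math.cos(a),p[2],6.5))"
```

```text
36.3 p [533.5 288.4  63.1] rpy [180.   -0.    6.5] F [-0.3 -5.5  5.9] open 0.174 gf 32.9 j6 [ 0.49  0.52  1.8  -0.    0.82  1.95]
dp [-0.0, 4.12, 0.0] rot [0.01, -0.01, 0.0] rows>= 5
```

Request:
{"op": "play_rows", "data": {
  "dp": [
    [0,0.3,0],
    [0,1,0],
    [0,1.8,0],
    [0,2.6,0],
    [0,3.3,0]
  ],
  "rot": [
    [0,0,0],
    [0,0,0],
    [0,0,0],
    [0,0,0],
    [0,0,0]
  ]
}}

```text
clock: 36.72
eef_pos: [548.5, 156.6, 63.1]
tcp_rot: [-3.141, -0.002, 0.113]
contact_force: [0.6, 2.8, 2.2]
opening: 0.181
grasp_force: 32.7
```

Request:
{"op": "play_rows", "data": {
  "dp": [
    [0,0.3,0],
    [0,0.55,0],
    [0,0.7,0],
    [0,0.8,0],
    [0,0.8,0]
  ],
  "rot": [
    [0,0,0],
    [0,0,0],
    [0,0,0],
    [0,0,0],
    [0,0,0]
  ]
}}

```text
clock: 37.13
eef_pos: [552.1, 125.0, 63.1]
tcp_rot: [3.141, -0.001, 0.112]
contact_force: [-1.0, -1.4, 6.9]
opening: 0.176
grasp_force: 33.2
```

Request:
{"op": "play_rows", "data": {
  "dp": [
    [0,0.05,0],
    [0,0.1,0],
    [0,0.15,0],
    [0,0.15,0],
    [0,0.15,0]
  ],
  "rot": [
    [0,0,0],
    [0,0,0],
    [0,0,0],
    [0,0,0],
    [0,0,0]
  ]
}}

```text
clock: 37.55
eef_pos: [552.7, 119.7, 63.1]
tcp_rot: [3.141, -0.001, 0.113]
contact_force: [-0.3, -1.5, 6.6]
opening: 0.177
grasp_force: 33.2
```

```bash
python3 -c "
from h import *
st(); print(np.hypot(*(telemetry.sense()['eef_pos'][:2]-[533.5,288.4])))"
```

```text
37.55 p [552.7 119.7  63.1] rpy [ 1.8e+02 -1.0e-01  6.5e+00] F [-0.3 -1.5  6.6] open 0.177 gf 33.2 j6 [ 0.21  0.48  1.89 -0.    0.78  1.67]
169.79888005985165
```

Request:
{"op": "play_rows", "data": {
  "dp": [
    [0,0.03,0],
    [0,0.06,0],
    [0,0.08,0],
    [0,0.08,0],
    [0,0.08,0]
  ],
  "rot": [
    [0,0,0],
    [0,0,0],
    [0,0,0],
    [0,0,0],
    [0,0,0]
  ]
}}

```text
clock: 37.97
eef_pos: [552.9, 117.4, 63.1]
tcp_rot: [-3.141, -0.001, 0.113]
contact_force: [-2.2, 4.1, 7.2]
opening: 0.173
grasp_force: 33.1
```

Request:
{"op": "play_rows", "data": {
  "dp": [
    [0,0.02,0],
    [0,0.03,0],
    [0,0.03,0]
  ],
  "rot": [
    [0,0,0],
    [0,0,0],
    [0,0,0]
  ]
}}

```text
clock: 38.22
eef_pos: [552.9, 117.3, 63.1]
tcp_rot: [-3.139, -0.001, 0.112]
contact_force: [-3.2, 11.4, 6.3]
opening: 0.179
grasp_force: 33.1
```

Request:
{"op": "play_rows", "data": {
  "dp": [
    [0,0,0],
    [0,0,0],
    [0,0,0],
    [0,0,-0.5],
    [0,0,-1.5]
  ],
  "rot": [
    [0,0,0],
    [0,0,0],
    [0,0,0],
    [0,0,0],
    [0,0,0]
  ],
  "fingers": 0.6
}}

```text
clock: 38.63
eef_pos: [549.5, 114.7, 118.8]
tcp_rot: [3.141, 0.009, 0.113]
contact_force: [-0.1, 0.1, 0.2]
opening: 0.599
grasp_force: 0.0
```

Request:
{"op": "play_rows", "data": {
  "dp": [
    [0,0,-1],
    [0,0,-2],
    [0,0,-2.5],
    [0,0,-2.5],
    [0,0,-2.5]
  ],
  "rot": [
    [0,0,0],
    [0,0,0],
    [0,0,0],
    [0,0,0],
    [0,0,0]
  ]
}}

```text
clock: 39.05
eef_pos: [553.4, 115.5, 223.4]
tcp_rot: [3.142, -0.003, 0.113]
contact_force: [-0.8, 0.5, -0.3]
opening: 0.598
grasp_force: 0.0
```

```bash
python3 -c "
from h import *
st(); c=cam('wrist','w11'); cam('scene','s11')
a=c['img']; b=cam('side')['img'][130:330,180:500]
cv2.imwrite('pics/end.png',np.vstack([cv2.resize(a,(400,300)),cv2.resize(b,(400,250))]))
"
```

```text
39.05 p [553.4 115.5 223.4] rpy [180.   -0.2   6.5] F [-0.8  0.5 -0.3] open 0.598 gf 0.0 j6 [ 0.2   0.27  1.77 -0.    1.1   1.66]
```

View pics/end.png

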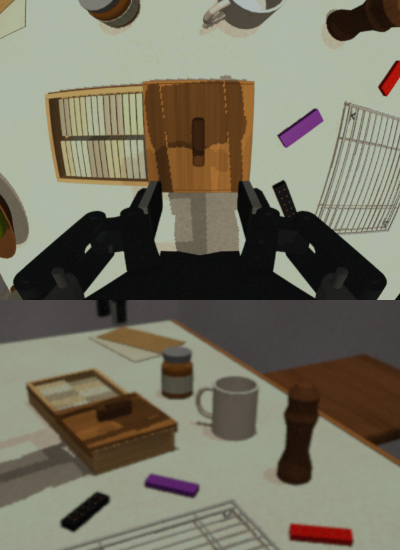

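The wrist view shows the cover flush with the caddy's front edge, with its handle at about (198,141). The rack is empty, and the mug, jar and mill have not moved. I'm handing in.

```bash
python3 -c "
from rig import r
print(r.sign_off())"
```

```text
the job is handed in; nothing more can be done
None
```

I slid the cover open, packed all four shortbread fingers in the bay as a two-layer crib, slid the cover fully shut over them and handed the job in at about 39 s; the hand-in gave no verdict back.

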